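Empty, refill and refit the sink-cupboard turntable

ROBOT

A 6-joint arm with a two-finger parallel gripper is mounted at the origin on the work surface. World frame = base frame: x ahead of the robot, y to its left, z up, the work surface at z = 0. Lengths are in m, angles in degrees, forces in N, time in s.
With the tool pointing down it reaches from about 0.25 to 0.725 m from the base axis. Payload 9.7 kg.
Tool frame: the origin (TCP) lies midway between the tips of the shut fingers; the grasp point (between the pads) lies 19 mm behind it; z points along the fingers, y is the line along which they close (so a half turn about z gives the same grasp; the last joint's range is limited). The gripper opens to 85 mm and grips with 20 to 120 N. Pads are 22 mm wide; open, the fingers measure 114 mm over their backs; the gripper's body (76 mm by 85 mm) begins 54 mm behind the grasp point. The pads swing forward as they close: fully open they stand 13 mm farther back than shut.
Start: joints at [-73.339, 4.979, 10.078, 95.1, 0, 90], TCP at [0.158, -0.527, 0.231] pointing down, gripper open.
Joint ranges: [-179.16, 179.16], [-48.56, 103.87], [-65.8, 70.77], [-126.05, 130.52], [-82.76, 87.17], [-180, 180]. Speed limits (degrees/s): [127.2, 127.2, 147.25, 180, 180, 180].

INTERFACE

Orientations are given as [roll, pitch, yaw] about the fixed x, y, z axes, in that order (R = Rz(yaw) Ry(pitch) Rx(roll)).
In Python, from workcell import bot gives the robot as it stands.
- The arm moves only by the shell command python3 -m crank 'ROWS' [FORCE]. ROWS is JSON, a list of rows, each an object with "gripper": the finger opening in mm, from 0 to 85.4; "travel": the shift along the tool's x, y, z in mm, a list of three; "twist": the turn, a rotation vector about the tool's x, y, z in rad, a list of three. In form: [{"gripper": gripper, "travel": [tx, ty, tz], "twist": [rx, ry, rz]}, ...]. A call has 1 to 12 rows; each row shifts and turns the commanded pose from where the row before left it, along the tool's axes as they then stand; what a row does not reach is not made up. A row lasts 1/8 s, in which the tool goes at most 62.5 mm and 10.7 degrees, less where a joint would pass 70% of its speed; a pose out of reach is approached as far as the arm can. A call is refused whole if a number of a shift passes 62.5 or a number of a turn 0.188, either way. A call with a gripper value outside its range is refused whole. The fingers move at their own pace and stop on an object; FORCE is the grip in N (left out, the last holds). Time passes only in rows, so rows that do not move let the fingers close. It gives the time, the measured TCP pose, the force, the opening and the grip force at its end, in the units of the state.
- bot.get_obs(): the state, without advancing time (a new reading comes with each control period).
- bot.camera(name): name is "side" or "top"; returns the picture (400x640x3 uint8, red, green, blue); there is no depth.
- bot.calibration(name): a dict with "vfov" (degrees; the focal length in pixels is half the picture's height over the tangent of half this angle, whatever the lens; pixels are square), "cx", "cy" (the principal point, pixels), "k1" (the pictures are not rectified: a ray, as slopes to the right and down, at radius r is drawn at 1 + k1 r^2 times it, then the intrinsics apply), "camera_from_world" (4x4, takes a point from world to camera coordinates). Camera axes: x right, y down, z forward; pixel columns grow to the right and rows downward; lengths in m; the calibration is good to about 2 mm. A picture is of the moment at which its call begins. calibration takes no time and is no camera call.
- bot.job_done(): hands the job in; it is judged then, once.
The state is a dict: "time": time; "q": joint angles; "qd": joint speeds; "joint_efforts": joint torques, N m; "ee_pos": TCP position; "tcp_rot": TCP orientation; "wrist_force": force on the tool from outside, world axes, zero at the start; "torque": the same for the moment, N m; "opening": finger opening in m; "grasp_force": force on a finger pad.
Only numpy, scipy, OpenCV 4.12 (cv2) and the standard library are available. Lean on these libraries where they do the work, as an engineer would, in place of code of your own. Each camera call takes 0.05 s, during which the arm holds its last target. There are 200 camera calls.

TASK

Pick up the steel scrubber holder, tip it over the blue tub so that all the worn pumice pieces end up in the tub, and stand it upright on the turntable again. Then put every new green puck into the holder, and push the red knob onto the turntable's square spindle, turning it as needed until it drops fully home (the knob may be fitted at any time). Let nothing else on the turntable fall over.

Things in the scene. Friction and masses are not known exactly. Their poses are not given: they have to be found in the camera images.
- holder_grip (a point): Steel scrubber holder: open round cup, outside diameter 102 mm at foot, 120 mm at rim, 75 mm high, wall 3 mm, 170 g; level round black bar handle, 18 mm diameter, 55 mm above the underside, reaching 159 mm from the cup's axis. This point: on the handle's centre line, 105 mm from the axis. z: cup's up; handle points along -y. Starts on the turntable, worn pieces inside, handle over the edge.
- holder_in (a point): Centre of the holder's inner floor (4 mm above its underside); same axes as holder_grip.
- holder_mouth (a point): Centre of the holder's mouth, in the plane of the rim, 75 mm above its underside; same axes.
- tub_in (a point): Blue plastic tub, open at the top, fixed: outside 200 x 200 mm, 60 mm high, walls 4 mm; this point is the centre of its inner floor (4 mm above the work surface); x and y lie along its sides, z up.
- spindle (a point): Black turntable: round platter 330 mm across, top 28 mm above the work surface, revolves about the vertical but stiffly (0.6 N m). Square brass spindle in its middle, 18 x 18 mm, 24 mm tall, edges rounded 2 mm. This point: foot of the spindle on its axis, at the platter's top; x, y along the square's sides, z up. Holder stands 108 mm from it, the bottles on the far side of it from the holder.
- knob_grip (a point): Red knob, loose, 60 g, standing on the work surface: round grip 40 mm diameter, 24 mm tall, over a square skirt 32 x 32 mm, 26 mm tall; white dot on top. Skirt has a square socket 20.4 mm wide, 26 mm deep, open below, sides parallel to the skirt's; fits the spindle in four positions a quarter turn apart. This point: on the axis, 38 mm above the underside; x, y along the skirt's sides, z up.
- knob_foot (a point): Centre of the knob's underside (mouth of its socket); same axes as knob_grip. Fully home it lies on the platter, at the spindle's foot; resting unturned on the spindle's top it stands 24 mm higher.
- stub0_c (a point): Worn pumice piece, pale beige, rounded block 32 x 28 x 24 mm, 25 g; this is its centre. Two to four of them start in the holder; absent ones read None.
- stub1_c (a point): Worn pumice piece, pale beige, rounded block 32 x 28 x 24 mm, 25 g; this is its centre. Two to four of them start in the holder; absent ones read None.
- stub2_c (a point): Worn pumice piece, pale beige, rounded block 32 x 28 x 24 mm, 25 g; this is its centre. Two to four of them start in the holder; absent ones read None.
- stub3_c (a point): Worn pumice piece, pale beige, rounded block 32 x 28 x 24 mm, 25 g; this is its centre. Two to four of them start in the holder; absent ones read None.
- puck0_c (a point): New pumice puck, green, round, 48 mm diameter, 30 mm high, 60 g, lying flat on the work surface; this is its centre, z along its axis. Two or three are present; an absent one reads None.
- puck1_c (a point): New pumice puck, green, round, 48 mm diameter, 30 mm high, 60 g, lying flat on the work surface; this is its centre, z along its axis. Two or three are present; an absent one reads None.
- puck2_c (a point): New pumice puck, green, round, 48 mm diameter, 30 mm high, 60 g, lying flat on the work surface; this is its centre, z along its axis. Two or three are present; an absent one reads None.
- lemon_bottle: Closed lemon-yellow bottle, 62 mm across, 180 mm tall, standing on the turntable, not part of the work; origin at the centre of its underside.
- glass_bottle: Green glass bottle with flip-top lid, 58 mm across, 160 mm tall, standing on the turntable, not part of the work; origin at the centre of its underside.
- pumice_case: Grey pumice block in a white case, 45 x 70 x 34 mm, standing on the turntable, not part of the work; origin at the centre of its underside.
Not all that is in view belongs to the job. What is shaped like the part that bears puck1_c but black or orange is not meant.

How it is judged:
By the outcome, as a careful person would: the job done as asked, in the order asked, and still so for the second after the job is handed in, with the robot touching nothing.
Of stub0, stub1, stub2, stub3 only 2 to 4 are there at a start; the rules pass over those that are not, and their reading is None.
Of puck0, puck1, puck2 only 2 to 3 are there at a start; the rules pass over those that are not, and their reading is None.
At some moment in a run one of puck0, puck1, puck2 may be knocked a few centimetres aside while the robot is not near it.
It also fails if it takes over 210 s, if anything falls off the work surface, if the arm or the gripper's body presses on something with over 40 N, if the wrist force passes 120 N, or if a joint passes its speed limit or range.

## Working session

There is one attempt and no reset: what is moved stays moved. The work goes in short steps, Python scripts to look and compute and a shell command to move; the robot and the scene stay as the last step left them, time stands still between calls to the robot, and variables do not carry over. Pictures are saved under pics/ and viewed, at most 14 in all, crops included, and the job is handed in when it is done.

```bash
ls; mkdir -p pics; python3 - <<'E'
from workcell import bot
import cv2,json
o=bot.get_obs(); print(o)
for n in ("side","top"):
    im=bot.camera(n); cv2.imwrite(f"pics/{n}0.png",im[:,:,::-1]); print(n,bot.calibration(n))
E
```

```text
pics
{'time': 0.0, 'q': array([-7.33387389e+01,  5.01283928e+00,  1.00333395e+01,  9.50981025e+01,
       -1.04228356e-03,  8.99979814e+01]), 'qd': array([ 0.01020852, -0.04562625, -0.08564527, -0.02398946, -0.0059262 ,
       -0.04631375]), 'joint_efforts': array([ 3.22872940e-03, -5.20396078e+01,  4.64798784e+01,  1.65428070e-02,
        1.61674593e-04, -1.86883170e-05]), 'ee_pos': array([ 0.15762312, -0.52669683,  0.23055639]), 'tcp_rot': array([-1.79922398e+02,  1.03954856e-03,  1.66632811e+01]), 'wrist_force': array([0.64233721, 0.31387707, 0.1982952 ]), 'torque': array([-0.00562691,  0.00391472,  0.00174438]), 'grasp_force': 0.0, 'opening': 0.08514358502241139}
side {'vfov': 53.48275727906373, 'cx': 317.62894323148083, 'cy': 197.61062729868053, 'k1': -0.09732551212583122, 'camera_from_world': array([[-0.7232479 , -0.6904461 , -0.0140231 ,  0.46129393],
       [-0.4320719 ,  0.46825288, -0.77074841,  0.25169407],
       [ 0.5387266 , -0.55138319, -0.63698527,  0.94989481],
       [ 0.        ,  0.        ,  0.        ,  1.        ]])}
top {'vfov': 50.00025879854873, 'cx': 312.42109347063143, 'cy': 202.04760883007438, 'k1': -0.006170293240435573, 'camera_from_world': array([[ 0.02523283, -0.99954862, -0.01630515,  0.07404128],
       [-0.99139547, -0.02292469, -0.12887775,  0.5610405 ],
       [ 0.12844579,  0.0194168 , -0.99152643,  1.08057477],
       [ 0.        ,  0.        ,  0.        ,  1.        ]])}
```

View pics/top0.png

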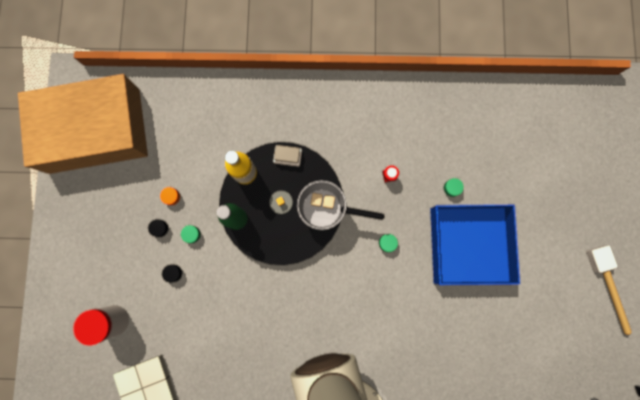

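View pics/side0.png

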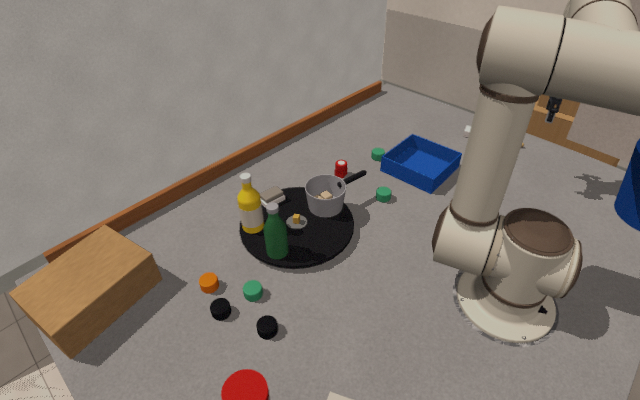

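Top view: the green pucks are at (190,234), (389,243) and (454,187). Lookalikes are the orange puck (169,196) and black pucks (158,228) and (172,273). The red knob is at (391,173); the big red cylinder at (92,327) is a distractor. The spindle is at (280,202), the cup at (321,205) with its handle tip at (383,216), and the tub at (476,245). I choose the three green pucks and the small red knob with the white dot, and I'll check them in a crop.

```bash
cat > h.py <<'E'
from workcell import bot
import numpy as np, cv2
from scipy.spatial.transform import Rotation as R
from scipy.optimize import least_squares
C={n:bot.calibration(n) for n in("side","top")}
def K(n):
    c=C[n]; f=200/np.tan(np.radians(c["vfov"]/2)); return np.array([[f,0,c["cx"]],[0,f,c["cy"]],[0,0,1]]),np.array([c["k1"],0,0,0.])
def proj(n,P):
    k,d=K(n);T=C[n]["camera_from_world"]; p=np.atleast_2d(P)@T[:3,:3].T+T[:3,3]
    s=p[:,:2]/p[:,2:]; s=s*(1+d[0]*(s**2).sum(1,keepdims=True)); return s*k[0,0]+k[:2,2]
def ray(n,uv):
    k,d=K(n);T=C[n]["camera_from_world"]
    s=cv2.undistortPoints(np.float64(uv).reshape(-1,1,2),k,d)[:,0]
    return -T[:3,:3].T@T[:3,3], np.c_[s,np.ones(len(s))]@T[:3,:3]
def plane(n,uv,z):
    o,v=ray(n,uv); return o+v*((z-o[2])/v[:,2])[:,None]
def tri(ut,us):
    return least_squares(lambda X:np.r_[proj("top",X)[0]-ut,proj("side",X)[0]-us],plane("top",ut,0.03)[0]).x
def snap(n,tag):
    im=np.ascontiguousarray(bot.camera(n)[:,:,::-1]); cv2.imwrite(f"pics/{tag}_{n}.png",im); return im
def blobs(im,lo,hi,amin=25):
    h=cv2.cvtColor(im,cv2.COLOR_BGR2HSV); m=cv2.inRange(h,np.array(lo),np.array(hi))
    _,_,st,ce=cv2.connectedComponentsWithStats(m); return [(ce[i].round(1).tolist(),st[i].tolist()) for i in range(1,len(st)) if st[i][4]>=amin]
GREEN=((60,110,70),(90,255,255)); RED=((0,170,90),(5,255,255))
E
python3 - <<'E'
from h import *
t=cv2.imread("pics/top0.png");s=cv2.imread("pics/side0.png")
for nm,c in(("g",GREEN),("r",RED)):
    for n,im in(("top",t),("side",s)):
        for b in blobs(im,*c): print(nm,n,b)
a=cv2.resize(t[130:300,210:530],None,fx=2.5,fy=2.5,interpolation=cv2.INTER_CUBIC)
b=cv2.resize(s[120:280,220:480],None,fx=3,fy=3,interpolation=cv2.INTER_CUBIC)
cv2.imwrite("pics/c1.png",a);cv2.imwrite("pics/c2.png",b)
E
```

```text
g top ([453.6, 187.0], [445, 179, 18, 17, 252])
g top ([189.8, 233.9], [181, 226, 18, 17, 241])
g top ([388.0, 242.7], [380, 235, 17, 17, 247])
g side ([377.0, 153.8], [372, 148, 12, 13, 123])
g side ([383.1, 194.0], [376, 187, 15, 15, 188])
g side ([268.8, 229.4], [264, 215, 12, 36, 212])
g side ([252.2, 290.5], [243, 281, 19, 21, 313])
r top ([389.0, 175.7], [383, 167, 16, 15, 81])
r top ([91.2, 327.0], [74, 310, 35, 35, 982])
r side ([340.5, 169.8], [335, 161, 12, 17, 129])
r side ([244.8, 386.2], [222, 370, 46, 30, 1171])
```

View pics/c1.png

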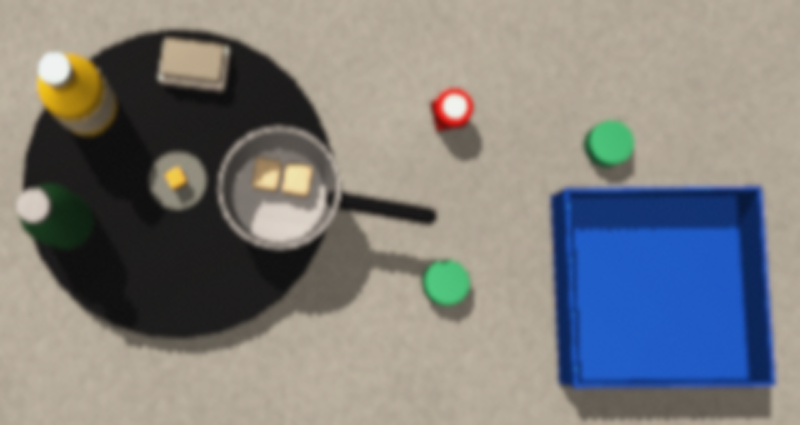

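View pics/c2.png

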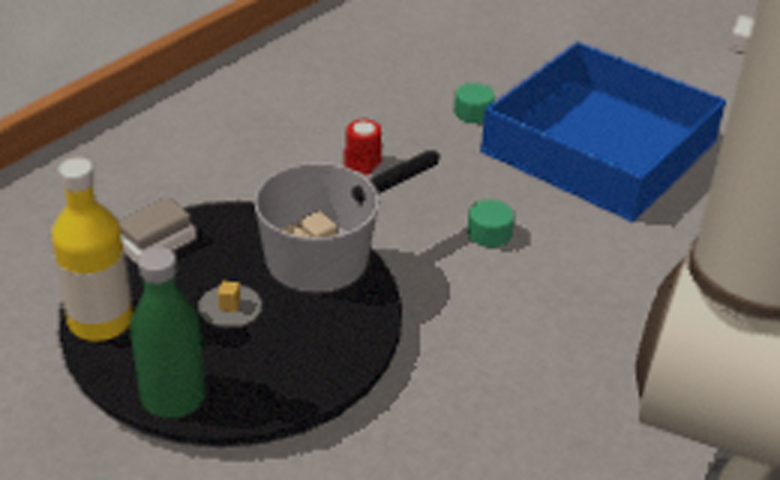

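The crop shows two pumice pieces in the cup (crop c1 at (267,174) and (297,179)). The knob with its white dot is at (455,106), the spindle top at (175,177), and the three green pucks are distinct from the rest. Next I triangulate.

```bash
python3 - <<'E'
from h import *
np.set_printoptions(precision=4,suppress=True)
f=lambda a:[a[0]/2.5+210,a[1]/2.5+130]; g=lambda a:[a[0]/3+220,a[1]/3+120]
P={}
for n,a,b in [("rim",(279.5,187.5),(317,202)),("htip",(434,215),(437,157)),("knobtop",(455,106),(364,128)),("spintop",(175.5,177),(231,284))]:
    ut,us=f(a),g(b); X=tri(ut,us); P[n]=X
    print(n,X,"resid",proj("top",X)[0]-ut,proj("side",X)[0]-us)
print("rim z.103",plane("top",f((279.5,187.5)),.103),"htip z.083",plane("top",f((434,215)),.083),plane("side",g((437,157)),.083))
print("knob z.05",plane("top",f((455,106)),.05),plane("side",g((364,128)),.05))
print("spin z.052",plane("top",f((175.5,177)),.052),plane("side",g((231,284)),.052))
for a,b in [((453.6,187),(377,153.8)),((388,242.7),(383.1,194)),((189.8,233.9),(252.2,290.5))]: print("puck",tri(a,b),plane("top",a,.025))
# tub rim corners top view
print("tub",plane("top",[f(p) for p in [(553,192),(763,188),(774,384),(563,386)]],.06))
d=P["htip"][:2]-P["rim"][:2]; print("handle az",np.degrees(np.arctan2(d[1],d[0])),np.hypot(*d), np.hypot(*(P["rim"]-P["spintop"])[:2]))
E
```

```text
rim [0.5442 0.063  0.0983] resid [0.0606 0.0802] [-0.1172 -0.0139]
htip [ 0.5213 -0.092   0.0805] resid [0.3658 0.5216] [-0.7967 -0.0522]
knobtop [ 0.6396 -0.1172  0.0487] resid [0.0629 0.0854] [-0.1364 -0.0136]
spintop [0.5573 0.1694 0.0547] resid [0.2403 0.3032] [-0.4215 -0.0637]
rim z.103 [[0.5438 0.0632 0.103 ]] htip z.083 [[ 0.5223 -0.0907  0.083 ]] [[ 0.5172 -0.0906  0.083 ]]
knob z.05 [[ 0.6396 -0.1169  0.05  ]] [[ 0.638 -0.116  0.05 ]]
spin z.052 [[0.5585 0.1703 0.052 ]] [[0.5585 0.1668 0.052 ]]
puck [ 0.6116 -0.2854  0.0153] [[ 0.6092 -0.2829  0.025 ]]
puck [ 0.4592 -0.1124  0.0156] [[ 0.4588 -0.1109  0.025 ]]
puck [0.4691 0.4094 0.0166] [[0.469  0.4072 0.025 ]]
tub [[ 0.5509 -0.2145  0.06  ]
 [ 0.5599 -0.4266  0.06  ]
 [ 0.3645 -0.4306  0.06  ]
 [ 0.3573 -0.2224  0.06  ]]
handle az -98.39243582353407 0.15667629020668736 0.10722007054042802
```

```bash
cat >> h.py <<'E'
def down(yaw,tilt=0,axis_az=0):
    a=np.radians(axis_az); return R.from_rotvec(np.radians(tilt)*np.array([np.cos(a),np.sin(a),0]))*R.from_euler("xyz",[180,0,yaw],degrees=True)
def rows(p1,R1,N,p0=None,R0=None):
    "constant tool-frame row, repeated N times, from the present (or given) pose to p1,R1"
    if p0 is None:
        o=bot.get_obs(); p0=o["ee_pos"]; R0=R.from_euler("xyz",o["tcp_rot"],degrees=True)
    w=(R0.inv()*R1).as_rotvec()/N; M=sum((R0*R.from_rotvec(w*k)).as_matrix() for k in range(N))
    t=np.linalg.solve(M,np.array(p1)-p0)*1000
    print(N,"x travel",t.round(1).tolist(),"twist",w.round(4).tolist()); return p1,R1
def rowg(pg,R1,N,**k): # same for the grasp point
    return rows(np.array(pg)+R1.apply([0,0,.019]),R1,N,**k)
E
python3 - <<'E'
from h import *
G=np.array([.5287,-.041,.083]);a=81.6
p,r=rows([.5287,-.041,.26],down(a),12)
p,r=rowg(G+down(a,30,a).apply([0,0,-.10]),down(a,30,a),6,p0=p,R0=r)
p,r=rowg(G,down(a,30,a),4,p0=p,R0=r)
E
```

```text
12 x travel [53.4, -5.8, -2.4] twist [-0.0001, -0.0001, -0.0945]
6 x travel [-0.0, 10.6, 16.1] twist [0.0873, -0.0, -0.0]
4 x travel [0.0, 0.0, 25.0] twist [0.0, 0.0, 0.0]
```

```bash
python3 -m crank '[{"gripper":60,"travel":[53.4,-5.8,-2.4],"twist":[0,0,-0.0945]},{"gripper":60,"travel":[53.4,-5.8,-2.4],"twist":[0,0,-0.0945]},{"gripper":60,"travel":[53.4,-5.8,-2.4],"twist":[0,0,-0.0945]},{"gripper":60,"travel":[53.4,-5.8,-2.4],"twist":[0,0,-0.0945]},{"gripper":60,"travel":[53.4,-5.8,-2.4],"twist":[0,0,-0.0945]},{"gripper":60,"travel":[53.4,-5.8,-2.4],"twist":[0,0,-0.0945]},{"gripper":60,"travel":[53.4,-5.8,-2.4],"twist":[0,0,-0.0945]},{"gripper":60,"travel":[53.4,-5.8,-2.4],"twist":[0,0,-0.0945]},{"gripper":60,"travel":[53.4,-5.8,-2.4],"twist":[0,0,-0.0945]},{"gripper":60,"travel":[53.4,-5.8,-2.4],"twist":[0,0,-0.0945]},{"gripper":60,"travel":[53.4,-5.8,-2.4],"twist":[0,0,-0.0945]},{"gripper":60,"travel":[53.4,-5.8,-2.4],"twist":[0,0,-0.0945]}]' 100
python3 -m crank '[{"gripper":60,"travel":[0,10.6,16.1],"twist":[0.0873,0,0]},{"gripper":60,"travel":[0,10.6,16.1],"twist":[0.0873,0,0]},{"gripper":60,"travel":[0,10.6,16.1],"twist":[0.0873,0,0]},{"gripper":60,"travel":[0,10.6,16.1],"twist":[0.0873,0,0]},{"gripper":60,"travel":[0,10.6,16.1],"twist":[0.0873,0,0]},{"gripper":60,"travel":[0,10.6,16.1],"twist":[0.0873,0,0]},{"gripper":60,"travel":[0,0,0],"twist":[0,0,0]},{"gripper":60,"travel":[0,0,0],"twist":[0,0,0]}]'
python3 - <<'E'
from h import *
np.set_printoptions(precision=4,suppress=True)
G=np.array([.5287,-.041,.083]);a=81.6
o=bot.get_obs();print(o["time"],o["q"],o["ee_pos"],o["tcp_rot"])
rowg(G,down(a,30,a),4)
s=snap("side","a");t=snap("top","a")
cv2.imwrite("pics/a2.png",np.hstack([cv2.resize(t[130:280,250:450],None,fx=2,fy=2),cv2.resize(s[80:230,250:450],None,fx=2,fy=2)]))
E
```

```text
time: 1.6
ee_pos: [0.5285, -0.0396, 0.2596]
tcp_rot: [-180.0, -0.0, 81.8]
wrist_force: [1.4, -0.2, -0.6]
opening: 0.0599
grasp_force: 0.0
time: 2.6
ee_pos: [0.5687, -0.0473, 0.1541]
tcp_rot: [-150.1, -0.0, 81.6]
wrist_force: [0.4, -0.6, 0.1]
opening: 0.0602
grasp_force: 0.0
2.6 [ -5.4765  39.2477  39.7975 120.3982   1.4413  92.5024] [ 0.5687 -0.0473  0.1541] [-150.1201   -0.0037   81.636 ]
4 x travel [0.1, 0.1, 25.2] twist [0.0005, 0.0001, 0.0001]
```

View pics/a2.png

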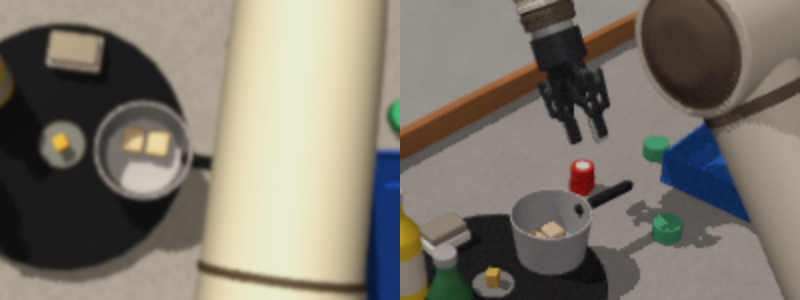

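The gripper is tilted 30° above the handle, with its jaws straddling the handle in the side view at about (290,145). Descend and grip.

```bash
python3 -m crank '[{"gripper":60,"travel":[0,0,25],"twist":[0,0,0]},{"gripper":60,"travel":[0,0,25],"twist":[0,0,0]},{"gripper":60,"travel":[0,0,25],"twist":[0,0,0]},{"gripper":60,"travel":[0,0,25],"twist":[0,0,0]},{"gripper":60,"travel":[0,0,0],"twist":[0,0,0]},{"gripper":60,"travel":[0,0,0],"twist":[0,0,0]}]'
python3 -m crank '[{"gripper":30,"travel":[0,0,0],"twist":[0,0,0]},{"gripper":22,"travel":[0,0,0],"twist":[0,0,0]},{"gripper":19,"travel":[0,0,0],"twist":[0,0,0]},{"gripper":19,"travel":[0,0,0],"twist":[0,0,0]},{"gripper":19,"travel":[0,0,0],"twist":[0,0,0]}]' 100
```

```text
time: 3.45
ee_pos: [0.5199, -0.0401, 0.0687]
tcp_rot: [-150.2, -0.0, 81.6]
wrist_force: [0.6, 0.2, -0.3]
opening: 0.0601
grasp_force: 0.0
time: 4.08
ee_pos: [0.5192, -0.0401, 0.0665]
tcp_rot: [-150.0, -0.0, 81.6]
wrist_force: [0.7, -0.3, 0.2]
opening: 0.0189
grasp_force: 0.0
```

```bash
python3 -m crank '[{"gripper":10,"travel":[0,0,0],"twist":[0,0,0]},{"gripper":5,"travel":[0,0,0],"twist":[0,0,0]},{"gripper":5,"travel":[0,0,0],"twist":[0,0,0]},{"gripper":5,"travel":[0,0,0],"twist":[0,0,0]},{"gripper":5,"travel":[0,0,0],"twist":[0,0,0]},{"gripper":5,"travel":[0,0,0],"twist":[0,0,0]}]' 100
```

```text
time: 4.82
ee_pos: [0.5192, -0.0401, 0.0667]
tcp_rot: [-150.0, 0.0, 81.6]
wrist_force: [0.8, -0.7, 1.6]
opening: 0.0151
grasp_force: 97.5
```

```bash
cat > plan.py <<'E'
from h import *
psi=44.3; f=np.array([np.cos(np.radians(psi-90)),np.sin(np.radians(psi-90)),0]); a=np.array([-f[1],f[0],0])
T=np.array([.458,-.3235,0])
G2=T+.02*f-.105*a; G2[2]=.19
RT=down(psi,30,psi); RD=down(psi,-100,psi)
E
python3 - <<'E'
from plan import *
o=bot.get_obs();r0=R.from_euler("xyz",o["tcp_rot"],degrees=True);p0=o["ee_pos"]; print("grasp pt",p0-r0.apply([0,0,.019]))
p,r=rows(p0+[0,0,.15],r0,4)
G3=G2.copy();G3[2]=.23
p,r=rowg(G3,RT,10,p0=p,R0=r)
print(G2,p)
p,r=rowg(G2,RT,3,p0=p,R0=r)
p,r=rowg(G2,RD,24,p0=p,R0=r)
E
python3 -m crank '[{"gripper":5,"travel":[0,5,-8.66],"twist":[0,0,0]},{"gripper":5,"travel":[0,-5,-8.66],"twist":[0,0,0]}]' 2>&1 | head -0
python3 -c "
from h import *
o=bot.get_obs();print(o['ee_pos'],o['wrist_force'],o['opening'])"
```

```text
grasp pt [ 0.52860068 -0.04150449  0.08313238]
4 x travel [-0.0, -18.8, -32.5] twist [0.0, 0.0, 0.0]
10 x travel [-39.1, 3.5, -1.7] twist [0.0, 0.0326, 0.0564]
[ 0.39682057 -0.41114746  0.19      ] [ 0.39018562 -0.40434838  0.21354552]
3 x travel [-0.0, 6.7, 11.5] twist [0.0, 0.0, 0.0]
24 x travel [0.0, 1.8, -0.1] twist [-0.0945, 0.0, 0.0]
[ 0.52759623 -0.04127687  0.08110078] [ 0.48609595  0.34573525 -1.86915144] 0.01505625709442301
```

```bash
python3 -m crank '[{"gripper":5,"travel":[0,-18.8,-32.5],"twist":[0,0,0]},{"gripper":5,"travel":[0,-18.8,-32.5],"twist":[0,0,0]},{"gripper":5,"travel":[0,-18.8,-32.5],"twist":[0,0,0]},{"gripper":5,"travel":[0,-15,-26],"twist":[0,0,0]},{"gripper":5,"travel":[0,0,0],"twist":[0,0,0]},{"gripper":5,"travel":[0,0,0],"twist":[0,0,0]}]'
python3 - <<'E'
from plan import *
G3=G2.copy();G3[2]=.23
p,r=rowg(G3,RT,12)
s=snap("side","b");t=snap("top","b")
cv2.imwrite("pics/b2.png",np.hstack([cv2.resize(t[130:280,250:450],None,fx=2,fy=2),cv2.resize(s[60:230,250:450],(400,300))]))
E
```

```text
time: 5.82
ee_pos: [0.5276, -0.0413, 0.2232]
tcp_rot: [-149.9, 0.0, 81.6]
wrist_force: [0.2, -0.4, -2.0]
opening: 0.0154
grasp_force: 97.8
12 x travel [-32.8, 2.8, -0.7] twist [-0.0001, 0.0272, 0.047]
```

View pics/b2.png

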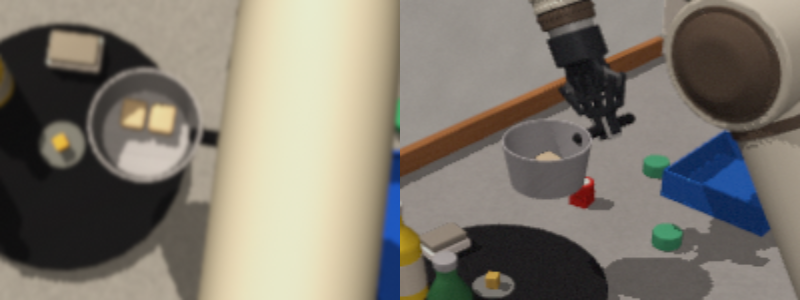

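The holder is lifted and nearly level, with the stubs inside at (135,112) and (162,118). Carry it to the tub, lower it and tip it.

```bash
python3 -m crank '[{"gripper":5,"travel":[-32.8,2.8,-0.7],"twist":[0,0.0272,0.047]},{"gripper":5,"travel":[-32.8,2.8,-0.7],"twist":[0,0.0272,0.047]},{"gripper":5,"travel":[-32.8,2.8,-0.7],"twist":[0,0.0272,0.047]},{"gripper":5,"travel":[-32.8,2.8,-0.7],"twist":[0,0.0272,0.047]},{"gripper":5,"travel":[-32.8,2.8,-0.7],"twist":[0,0.0272,0.047]},{"gripper":5,"travel":[-32.8,2.8,-0.7],"twist":[0,0.0272,0.047]},{"gripper":5,"travel":[-32.8,2.8,-0.7],"twist":[0,0.0272,0.047]},{"gripper":5,"travel":[-32.8,2.8,-0.7],"twist":[0,0.0272,0.047]},{"gripper":5,"travel":[-32.8,2.8,-0.7],"twist":[0,0.0272,0.047]},{"gripper":5,"travel":[-32.8,2.8,-0.7],"twist":[0,0.0272,0.047]},{"gripper":5,"travel":[-32.8,2.8,-0.7],"twist":[0,0.0272,0.047]},{"gripper":5,"travel":[-32.8,2.8,-0.7],"twist":[0,0.0272,0.047]}]'
python3 -m crank '[{"gripper":5,"travel":[0,7,11],"twist":[0,0,0]},{"gripper":5,"travel":[0,7,11],"twist":[0,0,0]},{"gripper":5,"travel":[0,7,11],"twist":[0,0,0]},{"gripper":5,"travel":[0,0,0],"twist":[0,0,0]},{"gripper":5,"travel":[0,0,0],"twist":[0,0,0]}]'
python3 - <<'E'
from plan import *
o=bot.get_obs();r0=R.from_euler("xyz",o["tcp_rot"],degrees=True);p0=o["ee_pos"]; print("grasp pt",p0-r0.apply([0,0,.019]),G2,o["q"])
p,r=rowg(G2,RD,24)
t=snap("top","c");s=snap("side","c")
E
```

```text
time: 7.42
ee_pos: [0.39, -0.4052, 0.2134]
tcp_rot: [-149.9, -0.0, 44.2]
wrist_force: [-0.1, 0.5, -2.4]
opening: 0.015
grasp_force: 97.8
time: 8.05
ee_pos: [0.3923, -0.4052, 0.1759]
tcp_rot: [-150.0, -0.0, 44.4]
wrist_force: [-0.6, 0.6, -1.8]
opening: 0.0153
grasp_force: 97.8
grasp pt [ 0.39898636 -0.41201558  0.19235904] [ 0.39682057 -0.41114746  0.19      ] [-4.58784828e+01  3.86076153e+01  4.11798782e+01  1.22589021e+02
 -9.04048857e-02  8.97847118e+01]
24 x travel [-0.0, 1.6, -0.0] twist [-0.0946, -0.0, 0.0]
```

View pics/c_side.png

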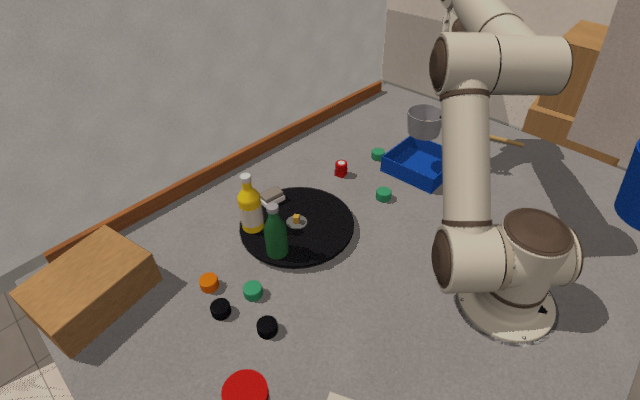

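The cup hangs over the tub (side view (424,122)). Tip it in two halves.

```bash
python3 -m crank '[{"gripper":5,"travel":[0,1.7,0],"twist":[-0.0946,0,0]},{"gripper":5,"travel":[0,1.7,0],"twist":[-0.0946,0,0]},{"gripper":5,"travel":[0,1.7,0],"twist":[-0.0946,0,0]},{"gripper":5,"travel":[0,1.7,0],"twist":[-0.0946,0,0]},{"gripper":5,"travel":[0,1.7,0],"twist":[-0.0946,0,0]},{"gripper":5,"travel":[0,1.7,0],"twist":[-0.0946,0,0]},{"gripper":5,"travel":[0,1.7,0],"twist":[-0.0946,0,0]},{"gripper":5,"travel":[0,1.7,0],"twist":[-0.0946,0,0]},{"gripper":5,"travel":[0,1.7,0],"twist":[-0.0946,0,0]},{"gripper":5,"travel":[0,1.7,0],"twist":[-0.0946,0,0]},{"gripper":5,"travel":[0,1.7,0],"twist":[-0.0946,0,0]},{"gripper":5,"travel":[0,1.7,0],"twist":[-0.0946,0,0]}]'
python3 - <<'E'
from plan import *
np.set_printoptions(precision=2,suppress=True)
o=bot.get_obs();r0=R.from_euler("xyz",o["tcp_rot"],degrees=True);p0=o["ee_pos"]; print("grasp pt",p0-r0.apply([0,0,.019]),o["q"])
rowg(G2,RD,12)
E
```

```text
time: 9.65
ee_pos: [0.4054, -0.4192, 0.1763]
tcp_rot: [144.8, -0.0, 44.3]
wrist_force: [-0.6, 0.7, -2.1]
opening: 0.015
grasp_force: 98.0
grasp pt [ 0.4  -0.41  0.19] [-46.09 -26.03 -31.16  49.65   0.25  89.68]
12 x travel [-0.0, 1.6, -0.1] twist [-0.0942, -0.0, -0.0]
```

```bash
python3 -m crank '[{"gripper":5,"travel":[0,1.7,0],"twist":[-0.0942,0,0]},{"gripper":5,"travel":[0,1.7,0],"twist":[-0.0942,0,0]},{"gripper":5,"travel":[0,1.7,0],"twist":[-0.0942,0,0]},{"gripper":5,"travel":[0,1.7,0],"twist":[-0.0942,0,0]},{"gripper":5,"travel":[0,1.7,0],"twist":[-0.0942,0,0]}]'
python3 - <<'E'
from plan import *
np.set_printoptions(precision=2,suppress=True)
o=bot.get_obs();r0=R.from_euler("xyz",o["tcp_rot"],degrees=True);p0=o["ee_pos"]; print("grasp pt",p0-r0.apply([0,0,.019]),o["q"])
rowg(G2,RD,7)
E
```

```text
time: 10.28
ee_pos: [0.4094, -0.4234, 0.182]
tcp_rot: [117.8, -0.0, 44.3]
wrist_force: [0.1, -0.6, -1.8]
opening: 0.0151
grasp_force: 98.1
grasp pt [ 0.4  -0.41  0.19] [-46.17 -46.9  -58.03  16.69   0.44  89.78]
7 x travel [-0.1, 1.6, -0.2] twist [-0.0943, -0.0001, -0.0]
```

```bash
python3 - <<'E'
from plan import *
t=snap("top","d");s=snap("side","d")
cv2.imwrite("pics/d2.png",np.hstack([cv2.resize(t[150:300,400:550],None,fx=2.6,fy=2.6),cv2.resize(s[80:230,350:500],None,fx=2.6,fy=2.6)]))
o=bot.get_obs();r0=R.from_euler("xyz",o["tcp_rot"],degrees=True)
psi=82;f=np.array([np.cos(np.radians(psi-90)),np.sin(np.radians(psi-90)),0]); a=np.array([-f[1],f[0],0])
G=T+.02*f-.105*a; G[2]=.19
r1=R.from_euler("z",psi-44.3,degrees=True)*r0; print(G)
p,r=rowg(G,r1,12)
p,r=rowg(G,down(psi,-105,psi),10,p0=p,R0=r)
E
```

```text
[ 0.46319219 -0.43026161  0.19      ]
12 x travel [2.1, 2.9, 4.9] twist [0.0, 0.0484, -0.0259]
10 x travel [-0.0, 1.4, -0.1] twist [-0.0753, -0.0, -0.0]
```

View pics/d2.png

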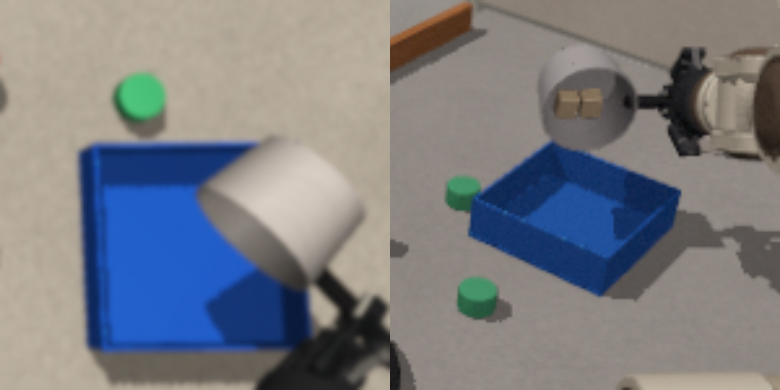

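Both stubs are still inside the cup, whose mouth is over the tub. Yaw about the tub centre to gain wrist room, then tip further.

```bash
python3 -m crank '[{"gripper":5,"travel":[2.1,2.9,4.9],"twist":[0,0.0484,-0.0259]},{"gripper":5,"travel":[2.1,2.9,4.9],"twist":[0,0.0484,-0.0259]},{"gripper":5,"travel":[2.1,2.9,4.9],"twist":[0,0.0484,-0.0259]},{"gripper":5,"travel":[2.1,2.9,4.9],"twist":[0,0.0484,-0.0259]},{"gripper":5,"travel":[2.1,2.9,4.9],"twist":[0,0.0484,-0.0259]},{"gripper":5,"travel":[2.1,2.9,4.9],"twist":[0,0.0484,-0.0259]},{"gripper":5,"travel":[2.1,2.9,4.9],"twist":[0,0.0484,-0.0259]},{"gripper":5,"travel":[2.1,2.9,4.9],"twist":[0,0.0484,-0.0259]},{"gripper":5,"travel":[2.1,2.9,4.9],"twist":[0,0.0484,-0.0259]},{"gripper":5,"travel":[2.1,2.9,4.9],"twist":[0,0.0484,-0.0259]},{"gripper":5,"travel":[2.1,2.9,4.9],"twist":[0,0.0484,-0.0259]},{"gripper":5,"travel":[2.1,2.9,4.9],"twist":[0,0.0484,-0.0259]}]'
python3 - <<'E'
from plan import *
np.set_printoptions(precision=3,suppress=True)
o=bot.get_obs();r0=R.from_euler("xyz",o["tcp_rot"],degrees=True);p0=o["ee_pos"]; print("grasp pt",p0-r0.apply([0,0,.019]),o["q"])
rowg([ 0.4632,-0.4303,0.19],down(82,-105,82),10)
E
```

```text
time: 11.88
ee_pos: [0.4808, -0.4344, 0.1857]
tcp_rot: [118.1, 0.0, 82.1]
wrist_force: [-0.5, -0.0, -3.0]
opening: 0.0151
grasp_force: 98.1
grasp pt [ 0.464 -0.432  0.195] [-59.916 -20.638 -40.108  21.429  44.08   58.882]
10 x travel [0.2, 0.9, -0.1] twist [-0.0751, -0.0002, 0.0001]
```

```bash
python3 -m crank '[{"gripper":5,"travel":[0,0.9,0],"twist":[-0.0751,0,0]},{"gripper":5,"travel":[0,0.9,0],"twist":[-0.0751,0,0]},{"gripper":5,"travel":[0,0.9,0],"twist":[-0.0751,0,0]},{"gripper":5,"travel":[0,0.9,0],"twist":[-0.0751,0,0]},{"gripper":5,"travel":[0,0.9,0],"twist":[-0.0751,0,0]},{"gripper":5,"travel":[0,1.7,0],"twist":[-0.0751,0,0]},{"gripper":5,"travel":[0,1.7,0],"twist":[-0.0751,0,0]},{"gripper":5,"travel":[0,1.7,0],"twist":[-0.0751,0,0]},{"gripper":5,"travel":[0,1.7,0],"twist":[-0.0751,0,0]},{"gripper":5,"travel":[0,1.7,0],"twist":[-0.0751,0,0]}]'
python3 - <<'E'
from plan import *
np.set_printoptions(precision=3,suppress=True)
o=bot.get_obs();r0=R.from_euler("xyz",o["tcp_rot"],degrees=True);p0=o["ee_pos"]; print("grasp pt",p0-r0.apply([0,0,.019]),o["q"])
t=snap("top","e");s=snap("side","e")
cv2.imwrite("pics/e2.png",np.hstack([cv2.resize(t[150:300,400:550],None,fx=2.6,fy=2.6),cv2.resize(s[80:230,350:500],None,fx=2.6,fy=2.6)]))
E
```

```text
time: 13.12
ee_pos: [0.4823, -0.4356, 0.1975]
tcp_rot: [74.9, 0.1, 82.1]
wrist_force: [0.1, -0.6, -0.4]
opening: 0.0151
grasp_force: 98.3
grasp pt [ 0.464 -0.433  0.192] [-62.178  20.554 -54.2   -99.619  51.579 109.883]
```

View pics/e2.png

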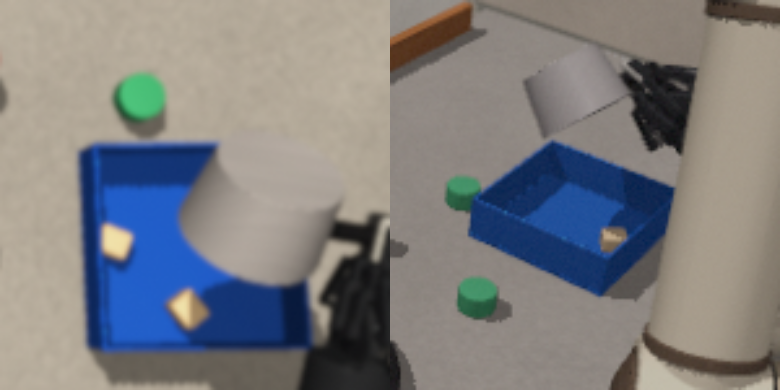

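Both pumice pieces lie in the tub (left crop (115,242) and (188,310)) and the cup is empty. Tip it back upright.

```bash
python3 -m crank '[{"gripper":5,"travel":[0,-1.8,0],"twist":[0.0942,0,0]},{"gripper":5,"travel":[0,-1.8,0],"twist":[0.0942,0,0]},{"gripper":5,"travel":[0,-1.8,0],"twist":[0.0942,0,0]},{"gripper":5,"travel":[0,-1.8,0],"twist":[0.0942,0,0]},{"gripper":5,"travel":[0,-1.8,0],"twist":[0.0942,0,0]},{"gripper":5,"travel":[0,-1.8,0],"twist":[0.0942,0,0]},{"gripper":5,"travel":[0,-1.8,0],"twist":[0.0942,0,0]},{"gripper":5,"travel":[0,-1.8,0],"twist":[0.0942,0,0]},{"gripper":5,"travel":[0,-1.8,0],"twist":[0.0942,0,0]},{"gripper":5,"travel":[0,-1.8,0],"twist":[0.0942,0,0]}]'
python3 - <<'E'
from plan import *
np.set_printoptions(precision=3,suppress=True)
o=bot.get_obs();r0=R.from_euler("xyz",o["tcp_rot"],degrees=True);p0=o["ee_pos"]; print("grasp pt",p0-r0.apply([0,0,.019]),o["q"])
p,r=rowg([ 0.464,-0.432,0.23],down(81.6,30,81.6),12)
G=np.array([.5287,-.041,.083])
p,r=rowg([G[0],G[1],.23],r,10,p0=p,R0=r)
E
```

```text
time: 14.48
ee_pos: [0.4794, -0.4349, 0.1835]
tcp_rot: [126.7, 0.1, 82.0]
wrist_force: [-0.7, -0.9, -2.2]
opening: 0.0152
grasp_force: 98.3
grasp pt [ 0.464 -0.433  0.195] [-57.836 -18.021 -32.709  34.378  37.706  54.636]
12 x travel [0.1, -1.5, -3.2] twist [0.1211, 0.0001, 0.0006]
10 x travel [39.6, 0.6, -0.3] twist [0.0, 0.0, 0.0]
```

```bash
python3 -m crank '[{"gripper":5,"travel":[0,-1.5,-3.2],"twist":[0.1211,0,0.0006]},{"gripper":5,"travel":[0,-1.5,-3.2],"twist":[0.1211,0,0.0006]},{"gripper":5,"travel":[0,-1.5,-3.2],"twist":[0.1211,0,0.0006]},{"gripper":5,"travel":[0,-1.5,-3.2],"twist":[0.1211,0,0.0006]},{"gripper":5,"travel":[0,-1.5,-3.2],"twist":[0.1211,0,0.0006]},{"gripper":5,"travel":[0,-1.5,-3.2],"twist":[0.1211,0,0.0006]},{"gripper":5,"travel":[0,-1.5,-3.2],"twist":[0.1211,0,0.0006]},{"gripper":5,"travel":[0,-1.5,-3.2],"twist":[0.1211,0,0.0006]},{"gripper":5,"travel":[0,-1.5,-3.2],"twist":[0.1211,0,0.0006]},{"gripper":5,"travel":[0,-1.5,-3.2],"twist":[0.1211,0,0.0006]},{"gripper":5,"travel":[0,-1.5,-3.2],"twist":[0.1211,0,0.0006]},{"gripper":5,"travel":[0,-1.5,-3.2],"twist":[0.1211,0,0.0006]}]'
python3 - <<'E'
from plan import *
np.set_printoptions(precision=3,suppress=True)
o=bot.get_obs();r0=R.from_euler("xyz",o["tcp_rot"],degrees=True);p0=o["ee_pos"]; print("grasp pt",p0-r0.apply([0,0,.019]),o["q"])
p,r=rowg([.5287,-.041,.23],down(81.6,30,81.6),11)
E
```

```text
time: 15.98
ee_pos: [0.4535, -0.4311, 0.2158]
tcp_rot: [-150.1, -0.1, 81.6]
wrist_force: [0.5, 0.2, -1.3]
opening: 0.0147
grasp_force: 98.1
grasp pt [ 0.463 -0.433  0.232] [-37.269  48.538  61.709 129.966 -13.895  64.411]
11 x travel [36.1, 0.7, -0.2] twist [0.0001, -0.0001, 0.0001]
```

```bash
python3 -m crank '[{"gripper":5,"travel":[0,1.6,0],"twist":[-0.087,0,0]},{"gripper":5,"travel":[36.1,0,0],"twist":[0,0,0]},{"gripper":5,"travel":[36.1,0,0],"twist":[0,0,0]},{"gripper":5,"travel":[36.1,0,0],"twist":[0,0,0]},{"gripper":5,"travel":[36.1,0,0],"twist":[0,0,0]},{"gripper":5,"travel":[36.1,0,0],"twist":[0,0,0]},{"gripper":5,"travel":[36.1,0,0],"twist":[0,0,0]},{"gripper":5,"travel":[36.1,0,0],"twist":[0,0,0]},{"gripper":5,"travel":[36.1,0,0],"twist":[0,0,0]},{"gripper":5,"travel":[36.1,0,0],"twist":[0,0,0]},{"gripper":5,"travel":[36.1,0,0],"twist":[0,0,0]}]'
python3 - <<'E'
from plan import *
np.set_printoptions(precision=3,suppress=True)
o=bot.get_obs();print(o["q"])
p,r=rowg([.5287,-.0415,.12],down(81.6,30,81.6),6)
rowg([.5287,-.0415,.0835],down(81.6,30,81.6),6,p0=p,R0=r)
s=snap("side","f");cv2.imwrite("pics/f2.png",cv2.resize(s[60:260,220:480],None,fx=3,fy=3))
E
```

```text
time: 17.35
ee_pos: [0.5078, -0.0744, 0.2138]
tcp_rot: [-155.2, -0.1, 81.6]
wrist_force: [1.2, -0.0, -1.5]
opening: 0.0152
grasp_force: 98.7
[ -8.378  24.952  27.883 117.754   0.077  89.967]
6 x travel [5.9, 9.3, 15.9] twist [0.0151, -0.0002, 0.0002]
6 x travel [0.0, 3.0, 5.3] twist [0.0, 0.0, 0.0]
```

View pics/f2.png

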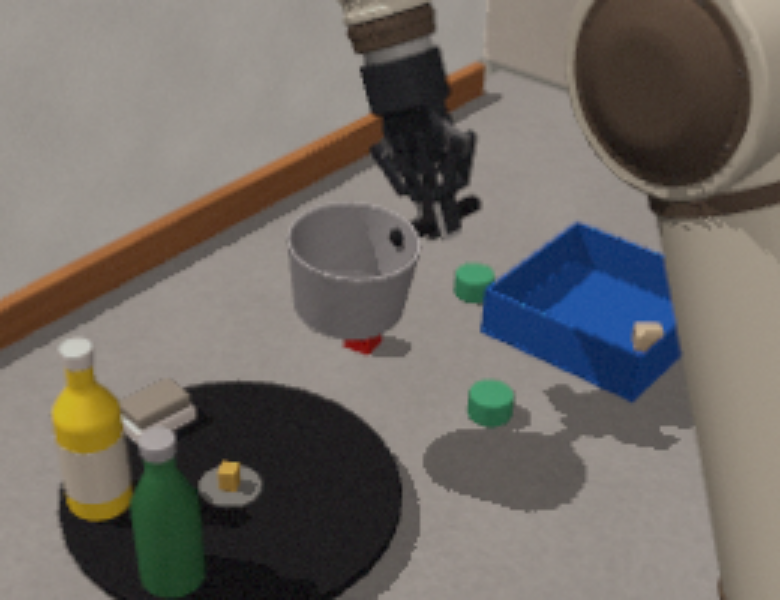

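The cup is empty and slightly tilted, near its place. Go down to the platter.

```bash
python3 -m crank '[{"gripper":5,"travel":[5.9,9.3,15.9],"twist":[0.0151,0,0]},{"gripper":5,"travel":[5.9,9.3,15.9],"twist":[0.0151,0,0]},{"gripper":5,"travel":[5.9,9.3,15.9],"twist":[0.0151,0,0]},{"gripper":5,"travel":[5.9,9.3,15.9],"twist":[0.0151,0,0]},{"gripper":5,"travel":[5.9,9.3,15.9],"twist":[0.0151,0,0]},{"gripper":5,"travel":[5.9,9.3,15.9],"twist":[0.0151,0,0]},{"gripper":5,"travel":[0,0,0],"twist":[0,0,0]},{"gripper":5,"travel":[0,3,5.2],"twist":[0,0,0]},{"gripper":5,"travel":[0,3,5.2],"twist":[0,0,0]},{"gripper":5,"travel":[0,3,5.2],"twist":[0,0,0]},{"gripper":5,"travel":[0,3,5.2],"twist":[0,0,0]},{"gripper":5,"travel":[0,0,0],"twist":[0,0,0]}]'
python3 - <<'E'
from plan import *
rowg([.5287,-.0415,.0835],down(81.6,30,81.6),3)
E
```

```text
time: 18.9
ee_pos: [0.5217, -0.042, 0.0748]
tcp_rot: [-150.0, 0.0, 81.5]
wrist_force: [-0.2, -0.3, -1.0]
opening: 0.0149
grasp_force: 98.7
3 x travel [0.5, 0.5, 2.7] twist [0.0, -0.0002, -0.0004]
```

```bash
python3 -m crank '[{"gripper":5,"travel":[0.5,0.6,2.2],"twist":[0,0,0]},{"gripper":5,"travel":[0.5,0.6,2.2],"twist":[0,0,0]},{"gripper":5,"travel":[0,0.6,2],"twist":[0,0,0]},{"gripper":5,"travel":[0,0,0],"twist":[0,0,0]},{"gripper":5,"travel":[0,0,0],"twist":[0,0,0]}]'
```

```text
time: 19.52
ee_pos: [0.5205, -0.0407, 0.0689]
tcp_rot: [-150.1, 0.0, 81.5]
wrist_force: [0.4, 0.7, -1.0]
opening: 0.0151
grasp_force: 98.7
```

```bash
python3 -m crank '[{"gripper":5,"travel":[0,0.3,1],"twist":[0,0,0]},{"gripper":5,"travel":[0,0.3,1],"twist":[0,0,0]},{"gripper":5,"travel":[0,0,0],"twist":[0,0,0]},{"gripper":5,"travel":[0,0,0],"twist":[0,0,0]}]'
```

```text
time: 20.02
ee_pos: [0.5201, -0.0407, 0.0669]
tcp_rot: [-150.1, -0.0, 81.5]
wrist_force: [-0.1, -1.0, -0.0]
opening: 0.0152
grasp_force: 99.0
```

```bash
python3 -m crank '[{"gripper":5,"travel":[0,0.3,0.6],"twist":[0,0,0]},{"gripper":5,"travel":[0,0,0],"twist":[0,0,0]},{"gripper":18,"travel":[0,0,0],"twist":[0,0,0]},{"gripper":22,"travel":[0,0,0],"twist":[0,0,0]},{"gripper":40,"travel":[0,0,0],"twist":[0,0,0]},{"gripper":60,"travel":[0,0,0],"twist":[0,0,0]},{"gripper":60,"travel":[0,0,0],"twist":[0,0,0]},{"gripper":60,"travel":[0,0,-25],"twist":[0,0,0]},{"gripper":60,"travel":[0,0,-40],"twist":[0,0,0]},{"gripper":60,"travel":[0,0,-40],"twist":[0,0,0]},{"gripper":60,"travel":[0,0,0],"twist":[0,0,0]}]' 40
python3 - <<'E'
from h import *
s=snap("side","g");t=snap("top","g")
for b in blobs(t,*GREEN)+blobs(t,*RED): print(b)
print("S",[b for b in blobs(s,*GREEN)+blobs(s,*RED)])
cv2.imwrite("pics/g2.png",np.hstack([cv2.resize(t[120:280,200:480],None,fx=1.43,fy=2)[:, :],cv2.resize(s[120:280,220:420],None,fx=2,fy=2)]))
cv2.imwrite("pics/g3.png",np.vstack([cv2.resize(t[130:260,200:480],None,fx=2.2,fy=2.2),cv2.resize(s[130:260,220:500],None,fx=2.2,fy=2.2)]))
E
```

```text
time: 21.4
ee_pos: [0.5735, -0.0486, 0.1591]
tcp_rot: [-150.3, -0.0, 81.5]
wrist_force: [0.1, 0.0, -0.8]
opening: 0.06
grasp_force: 0.0
([453.6, 187.0], [445, 179, 18, 17, 252])
([189.8, 233.9], [181, 226, 18, 17, 242])
([91.1, 327.0], [74, 310, 35, 35, 979])
S [([377.0, 153.9], [372, 148, 12, 13, 123]), ([383.1, 193.9], [376, 187, 15, 15, 192]), ([268.9, 230.9], [264, 215, 12, 40, 249]), ([252.2, 290.6], [243, 281, 19, 21, 314]), ([340.7, 169.6], [335, 161, 12, 17, 136]), ([244.8, 386.2], [222, 370, 46, 30, 1171])]
```

View pics/g3.png

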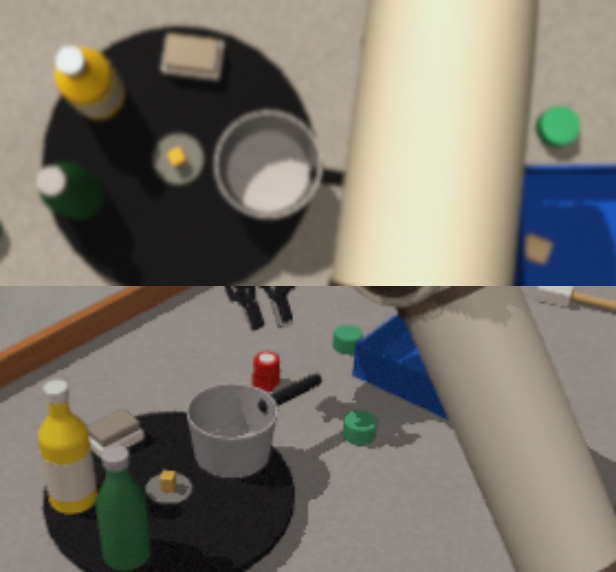

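The holder stands upright and empty at the same spot (top crop (268,164), i.e. pixel (321.8,204.5)). Next are the pucks, starting with the nearest at (0.459,-0.112).

```bash
python3 - <<'E'
from h import *
A=np.array([.4592,-.1124]); C=np.array([.544,.063]); e=np.array([np.cos(np.radians(30)),np.sin(np.radians(30))])
p,r=rows([.50,-.06,.22],down(55,0,0),6)
p,r=rows([*A,.12],down(30),6,p0=p,R0=r)
p,r=rows([*A,.003],down(30),5,p0=p,R0=r)
p,r=rows([*A,.19],down(30),5,p0=p,R0=r)
P1=C-.022*e; print(P1)
p,r=rows([*P1,.19],down(30),6,p0=p,R0=r)
p,r=rows([*P1,.052],down(30),5,p0=p,R0=r)
E
```

```text
6 x travel [-6.3, -13.6, -6.8] twist [-0.0856, 0.0202, 0.0754]
6 x travel [-11.1, 1.5, 16.7] twist [-0.0, -0.0, 0.0727]
5 x travel [-0.0, -0.0, 23.4] twist [0.0, 0.0, 0.0]
5 x travel [0.0, 0.0, -37.4] twist [0.0, 0.0, 0.0]
[0.52494744 0.052     ]
6 x travel [23.2, -18.3, -0.0] twist [0.0, 0.0, 0.0]
5 x travel [-0.0, -0.0, 27.6] twist [0.0, 0.0, 0.0]
```

```bash
python3 -m crank '[{"gripper":66,"travel":[-6.3,-13.6,-6.8],"twist":[-0.0856,0.0202,0.0754]},{"gripper":66,"travel":[-6.3,-13.6,-6.8],"twist":[-0.0856,0.0202,0.0754]},{"gripper":66,"travel":[-6.3,-13.6,-6.8],"twist":[-0.0856,0.0202,0.0754]},{"gripper":66,"travel":[-6.3,-13.6,-6.8],"twist":[-0.0856,0.0202,0.0754]},{"gripper":66,"travel":[-6.3,-13.6,-6.8],"twist":[-0.0856,0.0202,0.0754]},{"gripper":66,"travel":[-6.3,-13.6,-6.8],"twist":[-0.0856,0.0202,0.0754]},{"gripper":66,"travel":[-11.1,1.5,16.7],"twist":[0,0,0.0727]},{"gripper":66,"travel":[-11.1,1.5,16.7],"twist":[0,0,0.0727]},{"gripper":66,"travel":[-11.1,1.5,16.7],"twist":[0,0,0.0727]},{"gripper":66,"travel":[-11.1,1.5,16.7],"twist":[0,0,0.0727]},{"gripper":66,"travel":[-11.1,1.5,16.7],"twist":[0,0,0.0727]},{"gripper":66,"travel":[-11.1,1.5,16.7],"twist":[0,0,0.0727]}]' 40
python3 - <<'E'
from h import *
s=snap("side","i");print([b for b in blobs(s,*GREEN)])
A=np.array([.4592,-.1124])
rows([*A,.003],down(30),5)
E
```

```text
time: 23.0
ee_pos: [0.4571, -0.1126, 0.1181]
tcp_rot: [-179.9, 0.1, 29.9]
wrist_force: [0.1, 0.7, -0.9]
opening: 0.0661
grasp_force: 0.0
[([376.8, 154.1], [372, 149, 11, 12, 114]), ([383.0, 194.1], [376, 187, 15, 15, 187]), ([269.0, 230.8], [264, 215, 13, 40, 259]), ([252.3, 290.6], [243, 281, 19, 21, 316])]
5 x travel [0.7, 0.3, 22.6] twist [-0.0007, 0.0008, -0.0012]
```

```bash
python3 -m crank '[{"gripper":66,"travel":[0.6,0.3,22.6],"twist":[0,0,0]},{"gripper":66,"travel":[0.6,0.3,22.6],"twist":[0,0,0]},{"gripper":66,"travel":[0.6,0.3,22.6],"twist":[0,0,0]},{"gripper":66,"travel":[0.6,0.3,22.6],"twist":[0,0,0]},{"gripper":66,"travel":[0,0,22.6],"twist":[0,0,0]},{"gripper":66,"travel":[0,0,0],"twist":[0,0,0]},{"gripper":50,"travel":[0,0,0],"twist":[0,0,0]},{"gripper":38,"travel":[0,0,0],"twist":[0,0,0]},{"gripper":38,"travel":[0,0,0],"twist":[0,0,0]},{"gripper":38,"travel":[0,0,0],"twist":[0,0,0]},{"gripper":38,"travel":[0,0,0],"twist":[0,0,0]}]' 40
python3 -m crank '[{"gripper":38,"travel":[0,0,-37.4],"twist":[0,0,0]},{"gripper":38,"travel":[0,0,-37.4],"twist":[0,0,0]},{"gripper":38,"travel":[0,0,-37.4],"twist":[0,0,0]},{"gripper":38,"travel":[0,0,-37.4],"twist":[0,0,0]},{"gripper":38,"travel":[0,0,-37.4],"twist":[0,0,0]},{"gripper":38,"travel":[23.2,-18.3,0],"twist":[0,0,0]},{"gripper":38,"travel":[23.2,-18.3,0],"twist":[0,0,0]},{"gripper":38,"travel":[23.2,-18.3,0],"twist":[0,0,0]},{"gripper":38,"travel":[23.2,-18.3,0],"twist":[0,0,0]},{"gripper":38,"travel":[23.2,-18.3,0],"twist":[0,0,0]},{"gripper":38,"travel":[23.2,-18.3,0],"twist":[0,0,0]},{"gripper":38,"travel":[0,0,0],"twist":[0,0,0]}]'
python3 - <<'E'
from h import *
P1=[.525,.052]
rows([*P1,.052],down(30),6)
E
```

```text
time: 24.42
ee_pos: [0.4621, -0.1126, 0.0084]
tcp_rot: [179.9, -0.1, 30.0]
wrist_force: [-1.5, 0.2, 6.9]
opening: 0.0462
grasp_force: 41.7
time: 25.92
ee_pos: [0.5274, 0.0535, 0.194]
tcp_rot: [-180.0, 0.0, 30.1]
wrist_force: [-0.1, -0.4, -0.2]
opening: 0.0465
grasp_force: 41.5
6 x travel [-0.5, 0.0, 23.7] twist [-0.0, 0.0, 0.0004]
```

Gripped (opening 46.5 mm). Lower it into the cup, offset to one side, and release.

```bash
python3 -m crank '[{"gripper":38,"travel":[-0.5,0,22.6],"twist":[0,0,0]},{"gripper":38,"travel":[-0.5,0,22.6],"twist":[0,0,0]},{"gripper":38,"travel":[-0.5,0,22.6],"twist":[0,0,0]},{"gripper":38,"travel":[-0.5,0,22.6],"twist":[0,0,0]},{"gripper":38,"travel":[-0.5,0,22.6],"twist":[0,0,0]},{"gripper":38,"travel":[-0.5,0,22.6],"twist":[0,0,0]},{"gripper":38,"travel":[0,0,0],"twist":[0,0,0]}]'
```

```text
time: 26.8
ee_pos: [0.524, 0.05, 0.0581]
tcp_rot: [-180.0, 0.0, 30.0]
wrist_force: [-0.7, 0.8, -1.2]
opening: 0.0464
grasp_force: 42.0
```

```bash
python3 -m crank '[{"gripper":52,"travel":[0,0,0],"twist":[0,0,0]},{"gripper":56,"travel":[0,0,0],"twist":[0,0,0]},{"gripper":56,"travel":[0,0,0],"twist":[0,0,0]},{"gripper":56,"travel":[0,0,-30],"twist":[0,0,0]},{"gripper":56,"travel":[0,0,-40],"twist":[0,0,0]},{"gripper":66,"travel":[0,0,-50],"twist":[0,0,0]},{"gripper":66,"travel":[0,0,0],"twist":[0,0,0]}]'
python3 - <<'E'
from h import *
s=snap("side","j");t=snap("top","j")
print([b for b in blobs(s,*GREEN)],[b for b in blobs(t,*GREEN)])
B=[.6116,-.2854]
p,r=rows([*B,.12],down(0),10)
p,r=rows([*B,.010],down(0),5,p0=p,R0=r)
E
```

```text
time: 27.68
ee_pos: [0.5262, 0.0508, 0.183]
tcp_rot: [179.8, -0.4, 30.0]
wrist_force: [0.0, -0.4, -0.4]
opening: 0.0659
grasp_force: 0.0
[([377.1, 154.0], [372, 149, 13, 12, 121]), ([332.4, 195.2], [327, 194, 12, 4, 27]), ([269.2, 230.9], [264, 215, 14, 40, 272]), ([252.3, 290.6], [243, 281, 19, 21, 316])] [([453.6, 187.0], [445, 179, 18, 17, 252]), ([189.8, 233.9], [181, 226, 18, 17, 242])]
10 x travel [-1.2, 35.1, 5.9] twist [0.0, -0.0001, 0.0524]
5 x travel [0.0, -0.0, 22.0] twist [0.0, 0.0, 0.0]
```

```bash
python3 -m crank '[{"gripper":66,"travel":[-1.2,35.1,5.9],"twist":[0,0,0.0524]},{"gripper":66,"travel":[-1.2,35.1,5.9],"twist":[0,0,0.0524]},{"gripper":66,"travel":[-1.2,35.1,5.9],"twist":[0,0,0.0524]},{"gripper":66,"travel":[-1.2,35.1,5.9],"twist":[0,0,0.0524]},{"gripper":66,"travel":[-1.2,35.1,5.9],"twist":[0,0,0.0524]},{"gripper":66,"travel":[-1.2,35.1,5.9],"twist":[0,0,0.0524]},{"gripper":66,"travel":[-1.2,35.1,5.9],"twist":[0,0,0.0524]},{"gripper":66,"travel":[-1.2,35.1,5.9],"twist":[0,0,0.0524]},{"gripper":66,"travel":[-1.2,35.1,5.9],"twist":[0,0,0.0524]},{"gripper":66,"travel":[-1.2,35.1,5.9],"twist":[0,0,0.0524]},{"gripper":66,"travel":[0,0,0],"twist":[0,0,0]}]' 40
python3 - <<'E'
from h import *
s=snap("side","k");print([b for b in blobs(s,*GREEN)])
rows([.6116,-.2854,.010],down(0),5)
E
```

```text
time: 29.15
ee_pos: [0.6103, -0.2872, 0.1167]
tcp_rot: [-179.9, 0.2, -0.2]
wrist_force: [0.5, 0.5, -0.4]
opening: 0.0661
grasp_force: 0.0
[([377.1, 153.8], [372, 148, 13, 13, 121]), ([332.4, 195.2], [327, 194, 12, 4, 27]), ([269.2, 230.9], [264, 215, 13, 42, 274]), ([252.2, 290.5], [243, 281, 19, 21, 316])]
5 x travel [0.2, -0.1, 21.5] twist [-0.0003, 0.0005, -0.0003]
```

```bash
python3 -m crank '[{"gripper":66,"travel":[0.2,-0.2,21.5],"twist":[0,0,0]},{"gripper":66,"travel":[0.2,-0.2,21.5],"twist":[0,0,0]},{"gripper":66,"travel":[0.2,-0.2,21.5],"twist":[0,0,0]},{"gripper":66,"travel":[0.2,0,21.5],"twist":[0,0,0]},{"gripper":66,"travel":[0,0,21.5],"twist":[0,0,0]},{"gripper":66,"travel":[0,0,0],"twist":[0,0,0]},{"gripper":50,"travel":[0,0,0],"twist":[0,0,0]},{"gripper":38,"travel":[0,0,0],"twist":[0,0,0]},{"gripper":38,"travel":[0,0,0],"twist":[0,0,0]},{"gripper":38,"travel":[0,0,0],"twist":[0,0,0]},{"gripper":38,"travel":[0,0,0],"twist":[0,0,0]}]' 40
python3 - <<'E'
from h import *
C=np.array([.544,.063]); e=np.array([np.cos(np.radians(30)),np.sin(np.radians(30))]);P=C+.022*e;print(P)
p,r=rows(bot.get_obs()["ee_pos"]+[0,0,.16],down(0),4)
p,r=rows([*P,.18],down(30),8,p0=p,R0=r)
E
```

```text
time: 30.58
ee_pos: [0.6132, -0.2849, 0.0137]
tcp_rot: [180.0, -0.1, -0.0]
wrist_force: [-0.6, 1.6, 6.5]
opening: 0.046
grasp_force: 41.6
[0.56305256 0.074     ]
4 x travel [0.1, 0.0, -40.0] twist [0.0001, -0.0006, -0.0001]
8 x travel [4.1, -45.6, -0.8] twist [0.0, 0.0, -0.0654]
```

```bash
python3 -m crank '[{"gripper":38,"travel":[0,0,-40],"twist":[0,0,0]},{"gripper":38,"travel":[0,0,-40],"twist":[0,0,0]},{"gripper":38,"travel":[0,0,-40],"twist":[0,0,0]},{"gripper":38,"travel":[0,0,-40],"twist":[0,0,0]},{"gripper":38,"travel":[4.1,-45.6,-0.8],"twist":[0,0,-0.0654]},{"gripper":38,"travel":[4.1,-45.6,-0.8],"twist":[0,0,-0.0654]},{"gripper":38,"travel":[4.1,-45.6,-0.8],"twist":[0,0,-0.0654]},{"gripper":38,"travel":[4.1,-45.6,-0.8],"twist":[0,0,-0.0654]},{"gripper":38,"travel":[4.1,-45.6,-0.8],"twist":[0,0,-0.0654]},{"gripper":38,"travel":[4.1,-45.6,-0.8],"twist":[0,0,-0.0654]},{"gripper":38,"travel":[4.1,-45.6,-0.8],"twist":[0,0,-0.0654]},{"gripper":38,"travel":[4.1,-45.6,-0.8],"twist":[0,0,-0.0654]}]'
python3 -m crank '[{"gripper":38,"travel":[0,0,0],"twist":[0,0,0]},{"gripper":38,"travel":[0,0,0],"twist":[0,0,0]}]'
python3 - <<'E'
from h import *
rows([.563,.074,.066],down(30),5)
E
```

```text
time: 32.08
ee_pos: [0.5618, 0.0751, 0.1788]
tcp_rot: [180.0, -0.0, 30.1]
wrist_force: [1.1, -0.2, 0.4]
opening: 0.046
grasp_force: 41.4
time: 32.33
ee_pos: [0.5624, 0.0736, 0.1788]
tcp_rot: [180.0, -0.0, 29.9]
wrist_force: [0.5, -0.2, -0.1]
opening: 0.0462
grasp_force: 41.4
5 x travel [0.1, -0.0, 22.6] twist [0.0001, -0.0001, -0.0002]
```

```bash
python3 -m crank '[{"gripper":38,"travel":[0,0,22.5],"twist":[0,0,0]},{"gripper":38,"travel":[0,0,22.5],"twist":[0,0,0]},{"gripper":38,"travel":[0,0,22.5],"twist":[0,0,0]},{"gripper":38,"travel":[0,0,22.5],"twist":[0,0,0]},{"gripper":38,"travel":[0,0,22.5],"twist":[0,0,0]},{"gripper":38,"travel":[0,0,0],"twist":[0,0,0]}]'
python3 -m crank '[{"gripper":52,"travel":[0,0,0],"twist":[0,0,0]},{"gripper":56,"travel":[0,0,0],"twist":[0,0,0]},{"gripper":56,"travel":[0,0,0],"twist":[0,0,0]},{"gripper":56,"travel":[0,0,-30],"twist":[0,0,0]},{"gripper":56,"travel":[0,0,-40],"twist":[0,0,0]},{"gripper":66,"travel":[0,0,-60],"twist":[0,0,0]},{"gripper":66,"travel":[0,0,0],"twist":[0,0,0]}]'
python3 - <<'E'
from h import *
s=snap("side","l");t=snap("top","l")
print([b for b in blobs(s,*GREEN)],[b for b in blobs(t,*GREEN)])
us=[b[0] for b in blobs(s,*GREEN) if b[0][1]>270][0];ut=[b[0] for b in blobs(t,*GREEN) if b[0][0]<215][0]
X=tri(ut,us);print(X)
p,r=rows([*X[:2],.20],down(65),10)
p,r=rows([*X[:2],.012],down(65),6,p0=p,R0=r)
E
```

```text
time: 33.08
ee_pos: [0.563, 0.0727, 0.0654]
tcp_rot: [180.0, -0.0, 29.8]
wrist_force: [0.7, -0.5, 0.0]
opening: 0.0462
grasp_force: 44.1
time: 33.95
ee_pos: [0.5641, 0.0742, 0.2016]
tcp_rot: [179.8, -0.5, 30.0]
wrist_force: [0.2, -0.1, -1.0]
opening: 0.066
grasp_force: 0.0
[([324.4, 194.6], [314, 189, 26, 10, 108]), ([268.7, 231.2], [263, 214, 14, 42, 295]), ([252.3, 290.5], [243, 281, 19, 21, 315])] [([189.8, 233.9], [181, 226, 18, 17, 243])]
[0.46901106 0.40933382 0.01665595]
10 x travel [17.8, -30.6, -0.3] twist [0.0001, -0.0001, -0.0612]
6 x travel [-0.0, -0.0, 31.3] twist [0.0, 0.0, 0.0]
```

```bash
python3 -m crank '[{"gripper":66,"travel":[0,0,-40],"twist":[0,0,0]},{"gripper":66,"travel":[0,0,-30],"twist":[0,0,0]},{"gripper":66,"travel":[17.8,-30.6,0],"twist":[0,0,-0.0612]},{"gripper":66,"travel":[17.8,-30.6,0],"twist":[0,0,-0.0612]},{"gripper":66,"travel":[17.8,-30.6,0],"twist":[0,0,-0.0612]},{"gripper":66,"travel":[17.8,-30.6,0],"twist":[0,0,-0.0612]},{"gripper":66,"travel":[17.8,-30.6,0],"twist":[0,0,-0.0612]},{"gripper":66,"travel":[17.8,-30.6,0],"twist":[0,0,-0.0612]},{"gripper":66,"travel":[17.8,-30.6,0],"twist":[0,0,-0.0612]},{"gripper":66,"travel":[17.8,-30.6,0],"twist":[0,0,-0.0612]},{"gripper":66,"travel":[17.8,-30.6,0],"twist":[0,0,-0.0612]},{"gripper":66,"travel":[17.8,-30.6,0],"twist":[0,0,-0.0612]}]'
python3 -m crank '[{"gripper":66,"travel":[0,0,40],"twist":[0,0,0]},{"gripper":66,"travel":[0,0,40],"twist":[0,0,0]},{"gripper":66,"travel":[0,0,40],"twist":[0,0,0]},{"gripper":66,"travel":[0,0,0],"twist":[0,0,0]}]' 40
python3 - <<'E'
from h import *
s=snap("side","m");t=snap("top","m");print([b for b in blobs(s,*GREEN)],[b for b in blobs(t,*GREEN)])
rows([.469,.4093,.012],down(65),6)
E
```

```text
time: 35.55
ee_pos: [0.468, 0.4105, 0.2641]
tcp_rot: [-179.9, 0.1, 65.1]
wrist_force: [0.7, -0.3, 0.5]
opening: 0.0661
grasp_force: 0.0
time: 36.05
ee_pos: [0.467, 0.4081, 0.1414]
tcp_rot: [-179.8, 0.4, 65.0]
wrist_force: [0.6, -0.2, 0.9]
opening: 0.0664
grasp_force: 0.0
[([324.2, 194.6], [314, 189, 26, 10, 110]), ([270.1, 232.7], [263, 214, 17, 43, 429]), ([252.3, 290.5], [243, 281, 19, 21, 316])] [([322.0, 208.6], [309, 192, 27, 35, 520]), ([189.9, 234.0], [181, 226, 18, 17, 241])]
6 x travel [-0.0, 0.1, 22.4] twist [-0.0, 0.0001, 0.0001]
```

```bash
python3 -m crank '[{"gripper":66,"travel":[0.3,0,25],"twist":[0,0,0]},{"gripper":66,"travel":[0.3,0,25],"twist":[0,0,0]},{"gripper":66,"travel":[0.3,0,25],"twist":[0,0,0]},{"gripper":66,"travel":[0.3,0,25],"twist":[0,0,0]},{"gripper":66,"travel":[0,0,25],"twist":[0,0,0]},{"gripper":66,"travel":[0,0,0],"twist":[0,0,0]},{"gripper":50,"travel":[0,0,0],"twist":[0,0,0]},{"gripper":38,"travel":[0,0,0],"twist":[0,0,0]},{"gripper":38,"travel":[0,0,0],"twist":[0,0,0]},{"gripper":38,"travel":[0,0,0],"twist":[0,0,0]},{"gripper":38,"travel":[0,0,0],"twist":[0,0,0]}]' 40
python3 - <<'E'
from h import *
t=cv2.imread("pics/m_top.png");s=cv2.imread("pics/m_side.png")
cv2.imwrite("pics/m2.png",np.hstack([cv2.resize(t[180:232,295:347],(390,390),interpolation=cv2.INTER_CUBIC),cv2.resize(s[165:225,297:357],(390,390),interpolation=cv2.INTER_CUBIC)]))
p,r=rows(bot.get_obs()["ee_pos"]+[0,0,.26],down(65),6)
p,r=rows([.544,.063,.27],down(90),8,p0=p,R0=r)
E
```

```text
time: 37.52
ee_pos: [0.4705, 0.4116, 0.024]
tcp_rot: [179.9, -0.2, 65.0]
wrist_force: [-0.7, -1.3, 5.6]
opening: 0.0439
grasp_force: 39.8
6 x travel [0.1, 0.0, -43.3] twist [0.0003, -0.0006, 0.0001]
8 x travel [-40.3, 19.7, 1.7] twist [0.0, 0.0, -0.0545]
```

View pics/m2.png

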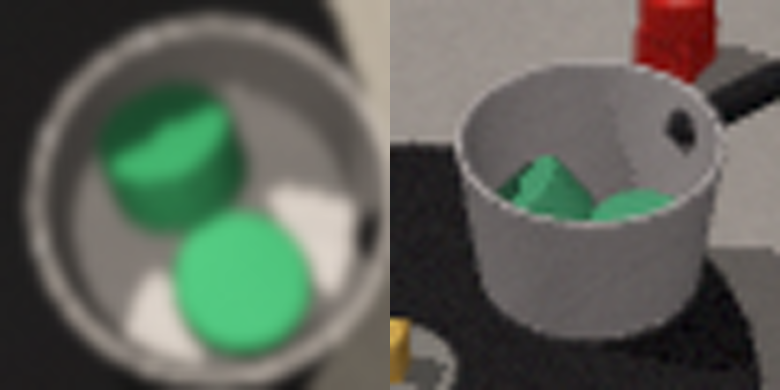

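Puck 1 lies flat (left crop (243,280)) and puck 2 leans on the wall (172,150). There is free space at the right/top of the cup (290,130), so puck 3 goes there.

```bash
python3 -m crank '[{"gripper":34,"travel":[0,0,0],"twist":[0,0,0]},{"gripper":34,"travel":[0,0,0],"twist":[0,0,0]},{"gripper":34,"travel":[0,0,-30],"twist":[0,0,0]},{"gripper":34,"travel":[0,0,-40],"twist":[0,0,0]},{"gripper":34,"travel":[0,0,-50],"twist":[0,0,0]},{"gripper":34,"travel":[0,0,-50],"twist":[0,0,0]},{"gripper":34,"travel":[0,0,-50],"twist":[0,0,0]},{"gripper":34,"travel":[0,0,-30],"twist":[0,0,0]},{"gripper":34,"travel":[0,0,0],"twist":[0,0,0]}]' 60
python3 - <<'E'
from h import *
s=snap("side","n");print([b for b in blobs(s,*GREEN)])
p,r=rows([.558,.045,.27],down(128),10)
p,r=rows([.558,.045,.107],down(128),6,p0=p,R0=r)
cv2.imwrite("pics/n2.png",cv2.resize(s[130:260,180:320],(700,600)))
E
```

```text
time: 38.65
ee_pos: [0.47, 0.4113, 0.2754]
tcp_rot: [179.8, -0.3, 65.0]
wrist_force: [0.4, 0.0, -1.2]
opening: 0.0429
grasp_force: 60.9
[([324.3, 194.6], [314, 189, 26, 10, 109]), ([237.7, 217.9], [226, 206, 23, 22, 237]), ([269.3, 231.8], [263, 214, 16, 42, 358])]
10 x travel [-39.0, 7.0, 0.2] twist [0.0003, -0.0002, -0.1099]
6 x travel [0.0, -0.0, 27.2] twist [0.0, 0.0, 0.0]
```

```bash
python3 -m crank '[{"gripper":34,"travel":[-39,7,-0.5],"twist":[0,0,-0.1099]},{"gripper":34,"travel":[-39,7,-0.5],"twist":[0,0,-0.1099]},{"gripper":34,"travel":[-39,7,-0.5],"twist":[0,0,-0.1099]},{"gripper":34,"travel":[-39,7,-0.5],"twist":[0,0,-0.1099]},{"gripper":34,"travel":[-39,7,-0.5],"twist":[0,0,-0.1099]},{"gripper":34,"travel":[-39,7,-0.5],"twist":[0,0,-0.1099]},{"gripper":34,"travel":[-39,7,-0.5],"twist":[0,0,-0.1099]},{"gripper":34,"travel":[-39,7,-0.5],"twist":[0,0,-0.1099]},{"gripper":34,"travel":[-39,7,-0.5],"twist":[0,0,-0.1099]},{"gripper":34,"travel":[-39,7,-0.5],"twist":[0,0,-0.1099]},{"gripper":34,"travel":[0,0,0],"twist":[0,0,0]},{"gripper":34,"travel":[0,0,0],"twist":[0,0,0]}]'
python3 - <<'E'
from h import *
p,r=rows([.558,.045,.112],down(128),6)
E
```

```text
time: 40.2
ee_pos: [0.557, 0.0445, 0.2753]
tcp_rot: [-180.0, -0.0, 127.9]
wrist_force: [-0.3, 0.2, -0.8]
opening: 0.043
grasp_force: 61.1
6 x travel [-0.0, 0.2, 27.2] twist [-0.0001, -0.0001, -0.0003]
```

```bash
python3 -m crank '[{"gripper":34,"travel":[0,0.2,27.2],"twist":[0,0,0]},{"gripper":34,"travel":[0,0.2,27.2],"twist":[0,0,0]},{"gripper":34,"travel":[0,0.2,27.2],"twist":[0,0,0]},{"gripper":34,"travel":[0,0.2,27.2],"twist":[0,0,0]},{"gripper":34,"travel":[0,0,27.2],"twist":[0,0,0]},{"gripper":34,"travel":[0,0,25],"twist":[0,0,0]},{"gripper":34,"travel":[0,0,0],"twist":[0,0,0]}]'
python3 -m crank '[{"gripper":50,"travel":[0,0,0],"twist":[0,0,0]},{"gripper":56,"travel":[0,0,0],"twist":[0,0,0]},{"gripper":56,"travel":[0,0,0],"twist":[0,0,0]},{"gripper":56,"travel":[0,0,-30],"twist":[0,0,0]},{"gripper":60,"travel":[0,0,-40],"twist":[0,0,0]},{"gripper":60,"travel":[0,0,-50],"twist":[0,0,0]},{"gripper":60,"travel":[0,0,0],"twist":[0,0,0]}]'
python3 - <<'E'
from h import *
o=bot.get_obs();print(o["q"])
rows([.56,-.20,.22],down(90),8)
E
```

```text
time: 41.08
ee_pos: [0.5564, 0.0457, 0.1134]
tcp_rot: [-179.9, -0.1, 128.0]
wrist_force: [0.3, 1.0, -0.6]
opening: 0.0433
grasp_force: 61.1
time: 41.95
ee_pos: [0.5595, 0.045, 0.2398]
tcp_rot: [179.6, 0.2, 128.0]
wrist_force: [0.4, 0.1, 0.3]
opening: 0.0598
grasp_force: 0.0
[4.59274227e+00 6.32211783e+00 1.24845810e+01 9.57412970e+01
 4.89981826e-04 5.66151980e+01]
8 x travel [-29.1, -11.3, 2.5] twist [0.0009, 0.0002, 0.0829]
```

```bash
python3 -m crank '[{"gripper":60,"travel":[-29,0,0],"twist":[0,0,0.06]},{"gripper":60,"travel":[-29,-5,0],"twist":[0,0,0.06]},{"gripper":60,"travel":[-35,-5,0],"twist":[0,0,0.06]},{"gripper":60,"travel":[-40,0,0],"twist":[0,0,0.06]},{"gripper":60,"travel":[-40,10,0],"twist":[0,0,0.06]},{"gripper":60,"travel":[-40,20,0],"twist":[0,0,0.06]},{"gripper":60,"travel":[-40,20,0],"twist":[0,0,0.06]},{"gripper":60,"travel":[-40,20,0],"twist":[0,0,0.06]},{"gripper":60,"travel":[-40,20,0],"twist":[0,0,0.06]},{"gripper":60,"travel":[-40,20,0],"twist":[0,0,0.06]},{"gripper":60,"travel":[0,0,0],"twist":[0,0,0]}]'
python3 - <<'E'
from h import *
s=np.mean([snap("side","o").astype(float) for _ in range(4)],0).astype(np.uint8);t=np.mean([snap("top","o").astype(float) for _ in range(4)],0).astype(np.uint8)
cv2.imwrite("pics/oavg_top.png",t);cv2.imwrite("pics/oavg_side.png",s)
print([b for b in blobs(s,*GREEN)],[b for b in blobs(t,*GREEN)])
c=lambda im,u,v,h:cv2.resize(im[v-h:v+h,u-h:u+h],(260,260),interpolation=cv2.INTER_CUBIC)
cv2.imwrite("pics/o2.png",np.vstack([np.hstack([c(t,322,206,26),c(t,390,174,13),c(t,280,201,13)]),np.hstack([c(s,326,194,26),c(s,341,169,13),c(s,297,218,13)])]))
E
```

```text
time: 43.32
ee_pos: [0.7638, -0.2669, 0.2161]
tcp_rot: [178.3, 0.7, 93.5]
wrist_force: [-0.5, 0.7, 0.6]
opening: 0.0599
grasp_force: 0.0
[([326.4, 189.7], [316, 179, 23, 20, 257]), ([267.6, 228.2], [263, 214, 11, 33, 177])] [([326.0, 206.5], [308, 191, 34, 36, 751])]
```

View pics/o2.png

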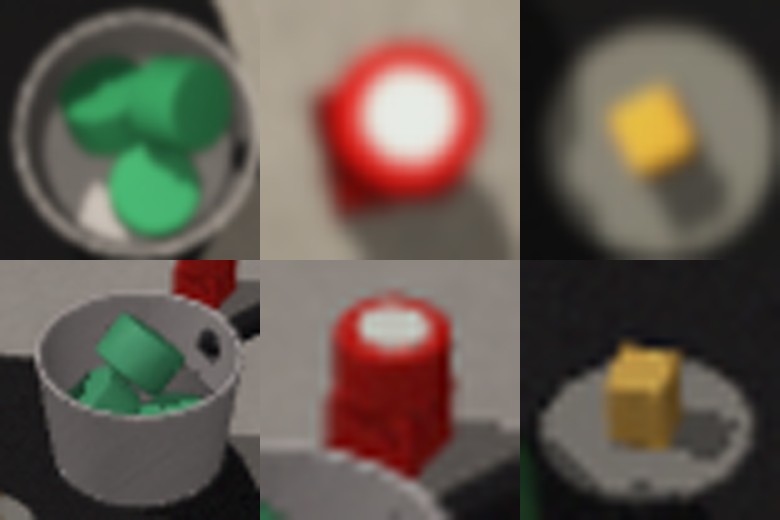

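All three pucks are inside the cup (top-left crop). The spindle square (crop 3) is at roughly 33° yaw and the knob skirt (crop 2) at about 14°. Fit them numerically.

```bash
cat > fit.py <<'E'
from h import *
from scipy.optimize import minimize
S=6
def hullmask(n,pts,win):
    u0,v0,w=win; p=(proj(n,pts)-[u0,v0]+.5)*S; m=np.zeros((w*S,w*S),np.uint8)
    cv2.fillConvexPoly(m,cv2.convexHull((p*16).round().astype(np.int32)),255,shift=4); return m
def box(x,y,a,h,z0,z1):
    c=R.from_euler("z",a,degrees=True).as_matrix(); q=np.array([[i,j,k] for i in(-h,h) for j in(-h,h) for k in(z0,z1)]); return q@c.T+[x,y,0]
def cyl(x,y,r,z0,z1):
    t=np.linspace(0,2*np.pi,48,endpoint=False); return np.r_[[np.r_[x+r*np.cos(i),y+r*np.sin(i),z] for i in t for z in(z0,z1)]]
def soft(ms): 
    m=np.maximum.reduce(ms).astype(np.float32)/255; k=m.shape[0]//S; m=m.reshape(k,S,k,S).mean((1,3)); return cv2.GaussianBlur(m,(0,0),.6)
def fit(shapes,obs,wins,x0):
    def cost(q,yaw):
        e=0
        for i,n in enumerate(obs):
            e+=((soft([hullmask(n,s,wins[n]) for s in shapes(q[0],q[1],yaw)])-obs[n])**2).sum()
        return e
    best=[]
    for yaw in range(0,90,5):
        r=minimize(cost,x0,args=(yaw,),method="Nelder-Mead",options=dict(initial_simplex=np.array(x0)+[[0,0],[.003,0],[0,.003]],xatol=1e-4,fatol=1e-3)); best.append((r.fun,yaw,*r.x))
    best.sort(); b=best[0]
    r=minimize(lambda q:cost(q[:2],q[2]*1000),[b[2],b[3],b[1]/1000],method="Nelder-Mead",options=dict(initial_simplex=np.array([b[2],b[3],b[1]/1000])+[[0,0,0],[.002,0,0],[0,.002,0],[0,0,.005]],xatol=1e-5,fatol=1e-4))
    return [tuple(np.round(b,4)) for b in best[:3]],r.x,r.fun
E
python3 - <<'E'
from fit import *
t=cv2.imread("pics/oavg_top.png").astype(float);s=cv2.imread("pics/oavg_side.png").astype(float)
I={"top":t,"side":s}
def crop(im,w): return im[w[1]:w[1]+w[2],w[0]:w[0]+w[2]]
# spindle: yellowness R-B ; knob: R-G redness or white
W={"top":(270,190,20),"side":(287,207,20)}
sp={};
for n in I:
    c=crop(I[n],W[n]); y=c[:,:,2]-c[:,:,0]; sp[n]=np.clip(y/np.percentile(y,97 if n=="top" else 93),0,1).astype(np.float32)
sh=lambda x,y,a:[box(x,y,a,.0088,.028,.052)]
for v in(["top"],["side"],["top","side"]): print("spindle",v,*fit(sh,{n:sp[n] for n in v},W,[.558,.1690]))
W={"top":(377,160,28),"side":(327,152,32)}
kn={}
for n in I:
    c=crop(I[n],W[n]); r=np.clip((c[:,:,2]-c[:,:,1])/90,0,1) 
    wh=np.clip((c.min(2)-190)/25,0,1) if n=="top" else np.clip((c.min(2)-165)/20,0,1)
    m=np.maximum(r,wh); m=m.astype(np.float32)
    kn[n]=m; cv2.imwrite(f"pics/kn_{n}.png",(m*255).astype(np.uint8))
kn["side"][26:]=0
sh=lambda x,y,a:[box(x,y,a,.016,0,.026),cyl(x,y,.02,.026,.05)]
print("knob top",*fit(sh,{"top":kn["top"]},W,[.639,-.117]))
E
```

```text
spindle ['top'] [(np.float64(3.7685), np.float64(30.0), np.float64(0.5606), np.float64(0.1729)), (np.float64(3.7953), np.float64(25.0), np.float64(0.5608), np.float64(0.1729)), (np.float64(3.9045), np.float64(20.0), np.float64(0.5607), np.float64(0.1729))] [0.56062462 0.17290005 0.03010761] 3.7643349170684814
spindle ['side'] [(np.float64(2.838), np.float64(30.0), np.float64(0.5604), np.float64(0.1709)), (np.float64(2.9717), np.float64(35.0), np.float64(0.5602), np.float64(0.171)), (np.float64(3.2463), np.float64(25.0), np.float64(0.5604), np.float64(0.1707))] [0.56041309 0.17090379 0.03      ] 2.8379905223846436
spindle ['top', 'side'] [(np.float64(7.8725), np.float64(30.0), np.float64(0.5602), np.float64(0.1717)), (np.float64(7.8829), np.float64(35.0), np.float64(0.56), np.float64(0.172)), (np.float64(8.2057), np.float64(25.0), np.float64(0.5602), np.float64(0.1717))] [0.56015445 0.17173418 0.02933667] 7.838925361633301
knob top [(np.float64(14.5623), np.float64(10.0), np.float64(0.6419), np.float64(-0.1158)), (np.float64(14.787), np.float64(15.0), np.float64(0.6419), np.float64(-0.1158)), (np.float64(15.2946), np.float64(5.0), np.float64(0.6419), np.float64(-0.1159))] [ 0.64192796 -0.1158624   0.0103869 ] 14.554309844970703
```

```bash
python3 - <<'E'
from h import *
p,r=rows([.6415,-.116,.15],down(11),12)
p,r=rows([.6415,-.116,.022],down(11),6,p0=p,R0=r)
E
```

```text
12 x travel [4.8, -16.9, 5.5] twist [0.003, -0.0011, 0.1204]
6 x travel [-0.0, -0.0, 21.3] twist [0.0, 0.0, 0.0]
```

```bash
python3 -m crank '[{"gripper":60,"travel":[4.8,-16.9,5.5],"twist":[0.003,-0.001,0.1204]},{"gripper":60,"travel":[4.8,-16.9,5.5],"twist":[0.003,-0.001,0.1204]},{"gripper":60,"travel":[4.8,-16.9,5.5],"twist":[0.003,-0.001,0.1204]},{"gripper":60,"travel":[4.8,-16.9,5.5],"twist":[0.003,-0.001,0.1204]},{"gripper":60,"travel":[4.8,-16.9,5.5],"twist":[0.003,-0.001,0.1204]},{"gripper":60,"travel":[4.8,-16.9,5.5],"twist":[0.003,-0.001,0.1204]},{"gripper":60,"travel":[4.8,-16.9,5.5],"twist":[0.003,-0.001,0.1204]},{"gripper":60,"travel":[4.8,-16.9,5.5],"twist":[0.003,-0.001,0.1204]},{"gripper":60,"travel":[4.8,-16.9,5.5],"twist":[0.003,-0.001,0.1204]},{"gripper":60,"travel":[4.8,-16.9,5.5],"twist":[0.003,-0.001,0.1204]},{"gripper":60,"travel":[4.8,-16.9,5.5],"twist":[0.003,-0.001,0.1204]},{"gripper":60,"travel":[4.8,-16.9,5.5],"twist":[0.003,-0.001,0.1204]}]' 20
python3 -m crank '[{"gripper":60,"travel":[0,0,0],"twist":[0,0,0]}]'
python3 - <<'E'
from h import *
rows([.6415,-.116,.024],down(11),6)
E
```

```text
time: 45.22
ee_pos: [0.6411, -0.1159, 0.1494]
tcp_rot: [-179.9, 0.0, 10.8]
wrist_force: [0.7, -0.5, -0.1]
opening: 0.0598
grasp_force: 0.0
time: 45.35
ee_pos: [0.641, -0.1156, 0.149]
tcp_rot: [-179.9, 0.1, 11.1]
wrist_force: [0.5, 0.2, 0.5]
opening: 0.0602
grasp_force: 0.0
6 x travel [0.1, 0.1, 20.8] twist [-0.0002, 0.0001, 0.0004]
```

```bash
python3 -m crank '[{"gripper":60,"travel":[0,0,25],"twist":[0,0,0]},{"gripper":60,"travel":[0,0,25],"twist":[0,0,0]},{"gripper":60,"travel":[0,0,25],"twist":[0,0,0]},{"gripper":60,"travel":[0,0,25],"twist":[0,0,0]},{"gripper":60,"travel":[0,0,25],"twist":[0,0,0]},{"gripper":60,"travel":[0,0,0],"twist":[0,0,0]},{"gripper":44,"travel":[0,0,0],"twist":[0,0,0]},{"gripper":41,"travel":[0,0,0],"twist":[0,0,0]},{"gripper":38,"travel":[0,0,0],"twist":[0,0,0]},{"gripper":35,"travel":[0,0,0],"twist":[0,0,0]},{"gripper":35,"travel":[0,0,0],"twist":[0,0,0]},{"gripper":35,"travel":[0,0,0],"twist":[0,0,0]}]' 20
```

```text
time: 46.85
ee_pos: [0.6416, -0.1169, 0.0254]
tcp_rot: [-180.0, -0.1, 11.0]
wrist_force: [-0.3, -0.0, 5.9]
opening: 0.0398
grasp_force: 20.0
```

```bash
python3 -m crank '[{"gripper":60,"travel":[0,0,0],"twist":[0,0,0]},{"gripper":60,"travel":[0,0,0],"twist":[0,0,0]},{"gripper":60,"travel":[0,0,-40],"twist":[0,0,0]},{"gripper":60,"travel":[0,0,0],"twist":[0,0,-0.1745]},{"gripper":60,"travel":[0,0,0],"twist":[0,0,-0.1745]},{"gripper":60,"travel":[0,0,0],"twist":[0,0,-0.1745]},{"gripper":60,"travel":[0,0,0],"twist":[0,0,-0.1745]},{"gripper":60,"travel":[0,0,0],"twist":[0,0,-0.1745]},{"gripper":60,"travel":[0,0,0],"twist":[0,0,-0.1745]},{"gripper":60,"travel":[0,0,0],"twist":[0,0,-0.1745]},{"gripper":60,"travel":[0,0,0],"twist":[0,0,-0.1745]},{"gripper":60,"travel":[0,0,0],"twist":[0,0,-0.1745]}]' 20
python3 -m crank '[{"gripper":60,"travel":[0,0,0],"twist":[0,0,0]},{"gripper":60,"travel":[0,0,0],"twist":[0,0,0]}]'
python3 - <<'E'
from fit import *
rows([.6416,-.1165,.025],down(101),3)
E
```

```text
time: 48.35
ee_pos: [0.6407, -0.1167, 0.0634]
tcp_rot: [-179.9, -0.1, 101.3]
wrist_force: [-0.3, 0.1, 0.7]
opening: 0.0601
grasp_force: 0.0
time: 48.6
ee_pos: [0.6408, -0.1167, 0.0635]
tcp_rot: [-179.9, -0.1, 100.7]
wrist_force: [0.3, -0.1, -0.5]
opening: 0.0604
grasp_force: 0.0
3 x travel [-0.0, 0.3, 12.8] twist [-0.0005, -0.0005, -0.0015]
```

```bash
python3 -m crank '[{"gripper":60,"travel":[0,0.3,13],"twist":[0,0,0]},{"gripper":60,"travel":[0,0.3,13],"twist":[0,0,0]},{"gripper":60,"travel":[0,0,13],"twist":[0,0,0]},{"gripper":60,"travel":[0,0,0],"twist":[0,0,0]},{"gripper":44,"travel":[0,0,0],"twist":[0,0,0]},{"gripper":41,"travel":[0,0,0],"twist":[0,0,0]},{"gripper":38,"travel":[0,0,0],"twist":[0,0,0]},{"gripper":32,"travel":[0,0,0],"twist":[0,0,0]},{"gripper":32,"travel":[0,0,0],"twist":[0,0,0]},{"gripper":32,"travel":[0,0,0],"twist":[0,0,0]}]' 60
python3 - <<'E'
from fit import *
p=bot.get_obs()["ee_pos"];print(p)
Sx=[p[0]-.0818,p[1]+.2872]; print(Sx)
p,r=rows(p+[0,0,.12],down(101),4)
p,r=rows([*Sx,.15],down(120),8,p0=p,R0=r)
E
```

```text
time: 49.85
ee_pos: [0.6418, -0.1166, 0.0256]
tcp_rot: [-180.0, -0.1, 101.0]
wrist_force: [-1.2, 0.6, 6.1]
opening: 0.0381
grasp_force: 59.7
[ 0.64183258 -0.11662991  0.02561847]
[np.float64(0.5600325750750755), np.float64(0.1705700919772829)]
4 x travel [0.0, -0.0, -30.0] twist [-0.0, -0.0002, -0.0002]
8 x travel [37.4, 2.2, -0.5] twist [-0.0, 0.0, -0.0415]
```

```bash
python3 -m crank '[{"gripper":32,"travel":[0,0,-30],"twist":[0,0,0]},{"gripper":32,"travel":[0,0,-40],"twist":[0,0,0]},{"gripper":32,"travel":[0,0,-40],"twist":[0,0,0]},{"gripper":32,"travel":[0,0,-30],"twist":[0,0,0]},{"gripper":32,"travel":[0,0,0],"twist":[0,0,0]}]'
python3 - <<'E'
from h import *
print("yellow",plane("top",[[231.8,157.5]],.205),"green",plane("top",[[223.5,212]],.186))
print("case",plane("top",[[287.5,155]],.06))
rows([.560,.171,.17],down(120),8)
E
```

```text
time: 50.48
ee_pos: [0.6427, -0.1169, 0.1672]
tcp_rot: [179.8, 0.0, 101.0]
wrist_force: [-0.3, -0.2, -1.3]
opening: 0.0381
grasp_force: 60.3
yellow [[0.63408163 0.26806914 0.205     ]] green [[0.51249556 0.28471021 0.186     ]]
case [[0.6774821  0.15479454 0.06      ]]
8 x travel [37.5, 2.1, -0.3] twist [0.0003, 0.0001, -0.0416]
```

```bash
python3 -m crank '[{"gripper":32,"travel":[37.5,2.1,-0.3],"twist":[0,0,-0.0416]},{"gripper":32,"travel":[37.5,2.1,-0.3],"twist":[0,0,-0.0416]},{"gripper":32,"travel":[37.5,2.1,-0.3],"twist":[0,0,-0.0416]},{"gripper":32,"travel":[37.5,2.1,-0.3],"twist":[0,0,-0.0416]},{"gripper":32,"travel":[37.5,2.1,-0.3],"twist":[0,0,-0.0416]},{"gripper":32,"travel":[37.5,2.1,-0.3],"twist":[0,0,-0.0416]},{"gripper":32,"travel":[37.5,2.1,-0.3],"twist":[0,0,-0.0416]},{"gripper":32,"travel":[37.5,2.1,-0.3],"twist":[0,0,-0.0416]},{"gripper":32,"travel":[0,0,0],"twist":[0,0,0]},{"gripper":32,"travel":[0,0,0],"twist":[0,0,0]}]'
python3 - <<'E'
from h import *
rows([.560,.171,.085],down(120),4)
E
```

```text
time: 51.72
ee_pos: [0.5585, 0.1704, 0.1664]
tcp_rot: [-179.9, -0.1, 120.0]
wrist_force: [-0.6, -0.7, -0.5]
opening: 0.0384
grasp_force: 60.3
4 x travel [-0.1, 0.4, 20.4] twist [-0.0005, -0.0005, 0.0001]
```

```bash
python3 -m crank '[{"gripper":32,"travel":[-0.1,0.4,20],"twist":[0,0,0]},{"gripper":32,"travel":[-0.1,0.4,20],"twist":[0,0,0]},{"gripper":32,"travel":[-0.1,0.4,20],"twist":[0,0,0]},{"gripper":32,"travel":[0,0.4,20],"twist":[0,0,0]},{"gripper":32,"travel":[0,0,0],"twist":[0,0,0]},{"gripper":32,"travel":[0,0,0],"twist":[0,0,0]}]'
python3 -m crank '[{"gripper":32,"travel":[0,0,3],"twist":[0,0,0]},{"gripper":32,"travel":[0,0,3],"twist":[0,0,0]},{"gripper":32,"travel":[0,0,3],"twist":[0,0,0]},{"gripper":32,"travel":[0,0,2],"twist":[0,0,0]},{"gripper":32,"travel":[0,0,0],"twist":[0,0,0]},{"gripper":32,"travel":[0,0,0],"twist":[0,0,0]}]'
```

```text
time: 52.48
ee_pos: [0.5605, 0.1708, 0.0881]
tcp_rot: [-180.0, -0.1, 120.0]
wrist_force: [-0.1, -0.0, 0.4]
opening: 0.0386
grasp_force: 60.3
time: 53.22
ee_pos: [0.5601, 0.1714, 0.0766]
tcp_rot: [-180.0, -0.1, 120.0]
wrist_force: [1.0, 0.5, 0.0]
opening: 0.0382
grasp_force: 60.3
```

```bash
python3 -m crank '[{"gripper":32,"travel":[0,0,1.5],"twist":[0,0,0]},{"gripper":32,"travel":[0,0,1.5],"twist":[0,0,0]},{"gripper":32,"travel":[0,0,0],"twist":[0,0,0]},{"gripper":32,"travel":[0,0,0],"twist":[0,0,0]}]'
```

```text
time: 53.72
ee_pos: [0.56, 0.1713, 0.0735]
tcp_rot: [-179.9, -0.1, 120.0]
wrist_force: [0.2, 0.1, -0.2]
opening: 0.0384
grasp_force: 60.3
```

```bash
python3 -m crank '[{"gripper":32,"travel":[0,0,2],"twist":[0,0,0]},{"gripper":32,"travel":[0,0,2],"twist":[0,0,0]},{"gripper":32,"travel":[0,0,2],"twist":[0,0,0]},{"gripper":32,"travel":[0,0,0],"twist":[0,0,0]},{"gripper":32,"travel":[0,0,0],"twist":[0,0,0]}]'
```

```text
time: 54.35
ee_pos: [0.56, 0.1714, 0.0674]
tcp_rot: [-179.9, -0.1, 120.0]
wrist_force: [0.2, 0.5, -0.3]
opening: 0.0384
grasp_force: 60.3
```

It is sliding on with no force, about 10 mm below the spindle top. Continue to the bottom (TCP ≈ 0.0536).

```bash
python3 -m crank '[{"gripper":32,"travel":[0,0,3],"twist":[0,0,0]},{"gripper":32,"travel":[0,0,3],"twist":[0,0,0]},{"gripper":32,"travel":[0,0,3],"twist":[0,0,0]},{"gripper":32,"travel":[0,0,2],"twist":[0,0,0]},{"gripper":32,"travel":[0,0,0],"twist":[0,0,0]},{"gripper":32,"travel":[0,0,0],"twist":[0,0,0]}]'
python3 -m crank '[{"gripper":32,"travel":[0,0,1.5],"twist":[0,0,0]},{"gripper":32,"travel":[0,0,1.5],"twist":[0,0,0]},{"gripper":32,"travel":[0,0,0],"twist":[0,0,0]},{"gripper":32,"travel":[0,0,0],"twist":[0,0,0]}]'
```

```text
time: 55.1
ee_pos: [0.56, 0.1714, 0.0565]
tcp_rot: [-179.9, -0.1, 120.0]
wrist_force: [-0.9, 1.3, -0.9]
opening: 0.0383
grasp_force: 60.3
time: 55.6
ee_pos: [0.5601, 0.1714, 0.0536]
tcp_rot: [-180.0, -0.1, 120.0]
wrist_force: [0.0, 2.6, 1.2]
opening: 0.0384
grasp_force: 60.5
```

```bash
python3 -m crank '[{"gripper":32,"travel":[0,0,0.7],"twist":[0,0,0]},{"gripper":32,"travel":[0,0,0],"twist":[0,0,0]},{"gripper":32,"travel":[0,0,0],"twist":[0,0,0]}]'
python3 -m crank '[{"gripper":42,"travel":[0,0,0],"twist":[0,0,0]},{"gripper":52,"travel":[0,0,0],"twist":[0,0,0]},{"gripper":56,"travel":[0,0,0],"twist":[0,0,0]},{"gripper":56,"travel":[0,0,0],"twist":[0,0,0]},{"gripper":56,"travel":[0,0,-20],"twist":[0,0,0]},{"gripper":56,"travel":[0,0,-40],"twist":[0,0,0]},{"gripper":56,"travel":[0,0,-60],"twist":[0,0,0]},{"gripper":56,"travel":[0,0,-60],"twist":[0,0,0]},{"gripper":56,"travel":[0,0,0],"twist":[0,0,0]}]'
python3 -m crank '[{"gripper":56,"travel":[-50,0,0],"twist":[0,0,0]},{"gripper":56,"travel":[-50,0,0],"twist":[0,0,0]},{"gripper":56,"travel":[-50,-20,0],"twist":[0,0,0]},{"gripper":56,"travel":[-20,-50,0],"twist":[0,0,0]},{"gripper":56,"travel":[20,-50,0],"twist":[0,0,0]},{"gripper":56,"travel":[0,-50,0],"twist":[0,0,0]},{"gripper":56,"travel":[0,-50,0],"twist":[0,0,0]},{"gripper":56,"travel":[0,-50,0],"twist":[0,0,0]},{"gripper":56,"travel":[0,0,0],"twist":[0,0,0]}]' | head -2
```

```text
time: 55.98
ee_pos: [0.5601, 0.1715, 0.0536]
tcp_rot: [-180.0, -0.1, 120.0]
wrist_force: [-3.2, 0.6, 5.7]
opening: 0.0385
grasp_force: 60.6
time: 57.1
ee_pos: [0.5619, 0.1716, 0.2384]
tcp_rot: [179.6, 0.0, 120.0]
wrist_force: [1.5, 0.8, 0.3]
opening: 0.0561
grasp_force: 0.0
time: 58.22
ee_pos: [0.3996, -0.0948, 0.2328]
```

```bash
python3 - <<'E'
from h import *
s=snap("side","z");t=snap("top","z")
print(blobs(s,*GREEN),blobs(t,*GREEN))
T=t[130:300,205:530];Sd=s[110:270,210:470]
cv2.imwrite("pics/z2.png",np.vstack([cv2.resize(T,(560,293)),cv2.resize(Sd,(480,295))[:, :] if 0 else cv2.copyMakeBorder(cv2.resize(Sd,(480,295)),0,0,0,80,cv2.BORDER_CONSTANT)]))
E
```

```text
[([326.4, 189.8], [315, 179, 24, 20, 262]), ([268.0, 230.3], [263, 214, 12, 41, 238])] [([325.7, 206.3], [309, 191, 33, 36, 764])]
```

View pics/z2.png

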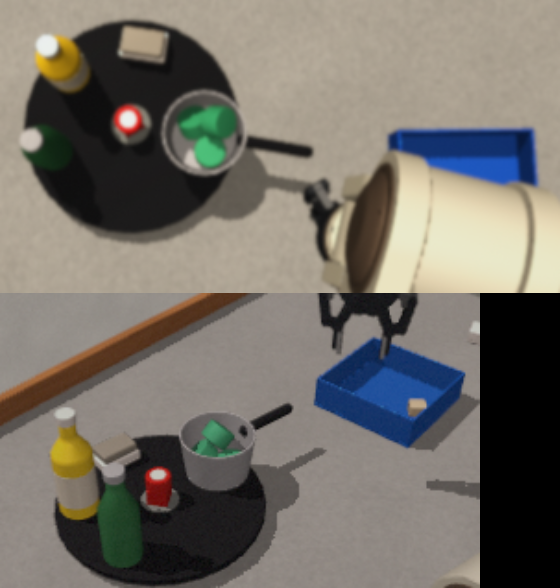

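The knob is seated on the spindle (side crop (158,488)), all three pucks are in the upright holder, the stubs are in the tub, and the bottles and case are standing. Hand in.

```bash
python3 -c "
from workcell import bot
print(bot.job_done())"
```

```text
the job is handed in; nothing more can be done
None
```

The job is handed in: both worn pieces are in the tub, the holder is upright on the turntable with all three green pucks in it (one resting tilted on the other two), the knob is fully home on the spindle, and nothing fell over; the last pictures bear this out, but no verdict came back.

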